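# Lay out the serving board beside the mug

## Task

Lay out the serving board for the meal: stand the short squat olive jar on the front-row cork disc at the end of the board nearest the mug and stack the taller mustard jar upright and centred on its lid; stand the slim black-capped spice jar on the front-row disc at the other end, the salt shaker on the disc between them, and the green-lidded honey jar on the single disc behind the shaker. Centre each on its disc, let go of everything, and leave the mug, the tall bottle and the foil parcel where they are.

Things in the scene. Friction and masses are not known exactly. Their poses are not given: they have to be found in the camera images.
- board: Fixed wooden board with steel loop handles (10 mm high, out to y = +-184 mm); wood x -80..90, y -160..160 mm, 12 mm thick. Flush cork discs, 76 mm wide: front row x = -40, y = +115 (left end), 0, -115 (right end); back disc x = 60, y = 0 (mm). Origin on its underside, +x to the back (away from the robot), +y left, z up; turned by up to 0.22 rad.
- squat_jar: Short squat glass jar of green olives with a flat dark lid, 86 mm high, body and lid 65 mm in diameter. Origin at the centre of its underside, z up. It stands upright; round, so any grasp yaw serves. About 0.33 kg.
- tall_jar: Taller glass jar of yellow mustard with a flat pale-grey lid, 110 mm high; body 68 mm in diameter, lid (from 99 mm up) 66 mm. Origin at the centre of its underside, z up. It stands upright; round, so any grasp yaw serves. About 0.45 kg.
- spice_jar: Slim round spice jar with a large black cap, 41 mm in diameter, 105 mm high. Origin at the centre of its underside, z up. It stands upright. About 0.11 kg.
- shaker: Small clear salt shaker with a grey domed, pierced top: body 44 mm in diameter up to 66 mm, then tapering to the top, 34 mm wide, at 90 mm. Origin at the centre of its underside, z up. It stands upright. About 0.10 kg.
- honey_jar: Glass jar of golden honey with a black label and a green lid, 101 mm high; body 68 mm in diameter, lid (from 90 mm up) 63 mm. Origin at the centre of its underside, z up. It stands upright; round, so any grasp yaw serves. About 0.32 kg.
- mug: White tea mug with a leaf pattern, 95 mm high, 92 x 127 mm over the handle; origin under the middle of that outline, the handle at -y. It stands behind the left or the right end of the board and tells which end is which. Loose bystander: leave it alone.
- bottle: Tall slim sauce bottle with a dark red cap, 60 mm in diameter, 201 mm high, standing behind the end of the board that is away from the mug. Origin at the centre of its underside, z up. Loose bystander: leave it alone.
- parcel: Foil-wrapped sandwich parcel, 88 x 118 x 35 mm, lying on the worktop left of the board, near the front edge. Origin at the centre of its underside, z up. Loose bystander: leave it alone.
Things that resemble listed ones, but are neither listed nor needed, are in the scene too. Leave any orange, purple or red look-alike of the honey_jar alone.

How it is judged:
By the outcome, as a careful person would: the job done as asked, in the order asked, and still so for the second after the job is handed in, with the robot touching nothing.
It also fails if it takes over 120 s, if anything falls off the work surface, if the arm or the gripper's body presses on something with over 40 N, if the wrist force passes 120 N, or if a joint passes its speed limit or range.

## Robot

A 6-joint arm with a two-finger parallel gripper is mounted at the origin on a cart in front of the work surface, level with it; the furniture and walls round the work are solid. World frame = base frame: x ahead of the robot, y to its left, z up, the work surface at z = 0. Lengths are in m, angles in rad, forces in N, time in s.
With the tool pointing down it reaches from about 0.35 to 0.975 m from the base axis. Payload 4.9 kg.
Tool frame: the origin (TCP) lies at the very end of the fingers, on their centre line; the grasp point (between the pads) lies 19 mm behind it (manip.hold_point_z is the distance from the TCP to the grasp point, in m); z points along the fingers, y is the direction in which the jaws open and shut (so a half turn about z gives the same grasp; the last joint's range is limited). The gripper opens to 85 mm and grips with 20 to 120 N. Pads are 22 mm wide; open, the fingers measure 114 mm over their backs; the gripper's body (76 mm by 85 mm) begins 54 mm behind the grasp point. The pads swing forward as they close: fully open they stand 13 mm farther back than shut.
Start: joints at [-1.296, 0.053, 1.613, -0, 1.476, -0.119], TCP at [0.24, -0.577, 0.195] pointing down, gripper open.
Joint ranges: [-3.01, 3.01], [-1.01, 2.22], [0.06, 2.58], [-1.02, 4.17], [0.09, 2.62], [-3.14, 3.14]. Speed limits (rad/s): [2.57, 2.57, 3.14, 3.14, 3.14, 3.14].

## Interface

Orientations are given as a unit quaternion [w, x, y, z].
In Python, from plant import monitor, grab_frame, camera_params, ticket, manip gives the robot as it stands.
- The arm moves only by the tool play_rows, never from a script. Its argument "commands" is a list of rows, each an object of numbers: "dx", "dy", "dz": the shift along the tool's x, y, z in cm; "rx", "ry", "rz": the turn, a rotation vector about the tool's x, y, z in rad; "claw": the closure, from 0 (fully open) to 1 (shut). In form: [{"dx": .., "dy": .., "dz": .., "rx": .., "ry": .., "rz": .., "claw": ..}, ...]. A call has 1 to 5 rows; each row is the pose to reach, as a shift and turn from the pose measured when the call began, along the tool's axes at that moment; what a row does not reach only later rows make up. A row lasts 1/10 s, in which the tool goes at most 50 mm and 8.59 degrees, less where a joint would pass 70% of its speed; a pose out of reach is approached as far as the arm can. A call with a gripper value outside its range is refused whole. The fingers move at their own pace and stop on an object; the grip force is fixed at half the most. Time passes only in rows, so rows that repeat a pose let the fingers close. It gives the time, the measured TCP pose, the force and the opening at its end, in the units of the state.
- monitor.state(): the state, without advancing time (a new reading comes with each control period).
- grab_frame(name): name is "scene" or "top" or "wrist"; returns the picture (420x560x3 uint8, blue, green, red); there is no depth.
- camera_params(name): a dict with "fx", "fy", "cx", "cy" (pixels), "rvec" (rotation vector, rad) and "tvec" (3), from world to camera coordinates, as OpenCV has them; the wrist camera has in their place "tool_from_camera" (4x4, takes a point from camera to tool coordinates, whose origin is the TCP and whose axes are the flange's). Camera axes: x right, y down, z forward; pixel columns grow to the right and rows downward; lengths in m; the calibration is good to about 2 mm. A picture is of the moment at which its call begins: read the wrist's pose just before it. camera_params takes no time and is no camera call.
- ticket.job_done(): hands the job in, once; it reports no verdict.
The state is a dict: "time": time; "joint_pos": joint angles; "joint_vel": joint speeds; "joint_efforts": joint torques, N m; "tool_pos": TCP position; "tool_rot": TCP orientation; "contact_force": force on the tool from outside, world axes, zero at the start; "ft_torque": the same for the moment, N m; "gripper_width": opening from 0.0 (shut) to 1.0 (fully open).
Only numpy, scipy, OpenCV 4.12 (cv2) and the standard library are available. Lean on these libraries where they do the work, as an engineer would, in place of code of your own. Each camera call takes 0.05 s, during which the arm holds its last target.

## Working session

There is one attempt and no reset: what is moved stays moved. The work goes in short steps, Python scripts to look and compute and a tool call to move; the robot and the scene stay as the last step left them, time stands still between calls to the robot, and variables do not carry over. Pictures are saved under pics/ and viewed, and the job is handed in when it is done.

Besides the shell and the picture viewer there is one more tool, called after ">>>" as name(argument=value, ...), one argument or row to a line, values as JSON. play_rows: Moves the arm, as the interface text tells. Its arguments: {"type":"object","properties":{"commands":{"type":"array"}},"required":["commands"]}

```bash
mkdir -p pics; ls
python3 - <<'E'
from plant import monitor, grab_frame, camera_params, ticket, manip
import cv2
s=monitor.state();print(s)
for n in("scene","top","wrist"):
    cv2.imwrite(f"pics/{n}0.png",grab_frame(n));print(n,camera_params(n))
print(manip.hold_point_z)
E
```

```text
pics
{'time': 0.0, 'joint_pos': array([-1.29599369e+00,  5.33716172e-02,  1.61433097e+00, -1.56200668e-05,
        1.47600072e+00, -1.19019368e-01]), 'joint_vel': array([-0.00076684,  0.00085538,  0.00040817, -0.00139849, -0.00182388,
       -0.00123135]), 'joint_efforts': array([ 1.62803288e-03, -3.93684518e+01, -3.70173132e+01, -7.60825259e-06,
        7.10872919e-03, -9.52325706e-06]), 'tool_pos': array([ 0.23961449, -0.57646857,  0.19393188]), 'tool_rot': array([-1.05151789e-03,  9.80674898e-01,  1.95641588e-01, -8.98683169e-05]), 'contact_force': array([-0.10748595, -0.68299655, -0.42141072]), 'ft_torque': array([-0.03100515, -0.03812693, -0.03969783]), 'gripper_width': 0.9974722318355128}
scene {'fx': 490.8329703101171, 'fy': 490.8329703101171, 'cx': 273.8214469201255, 'cy': 209.96645310258342, 'rvec': array([ 1.93439568, -0.5326245 ,  0.35298461]), 'tvec': array([-0.48027061,  0.12526468,  1.32317827])}
top {'fx': 537.8555038025238, 'fy': 537.8555038025238, 'cx': 280.31633181102916, 'cy': 205.74465845776183, 'rvec': array([ 2.26338601, -1.46627681,  0.35578426]), 'tvec': array([-0.25949269,  0.44318018,  1.51063092])}
wrist {'fx': 371.044234205042, 'fy': 371.044234205042, 'cx': 276.95087886224115, 'cy': 211.76501606983655, 'tool_from_camera': array([[ 5.71577466e-04, -9.57788908e-01, -2.87471878e-01,
         7.39077769e-02],
       [ 9.99999549e-01,  3.29378443e-04,  8.90877362e-04,
        -3.13152080e-04],
       [-7.58585416e-04, -2.87472258e-01,  9.57788664e-01,
        -1.79009497e-01],
       [ 0.00000000e+00,  0.00000000e+00,  0.00000000e+00,
         1.00000000e+00]])}
0.0187
```

View pics/scene0.png

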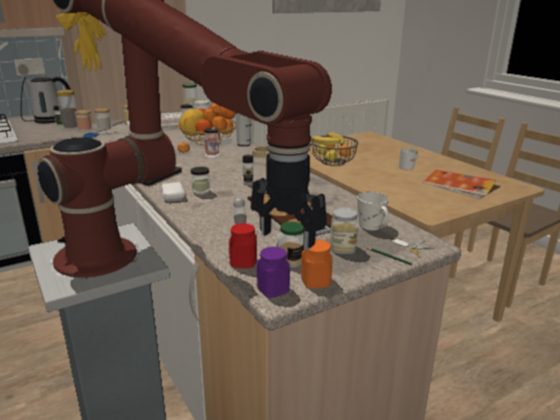

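View pics/top0.png

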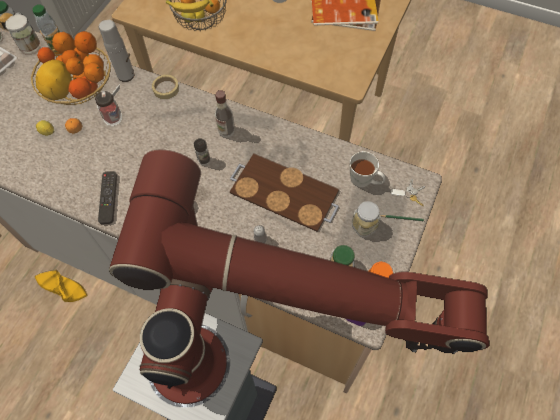

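View pics/wrist0.png

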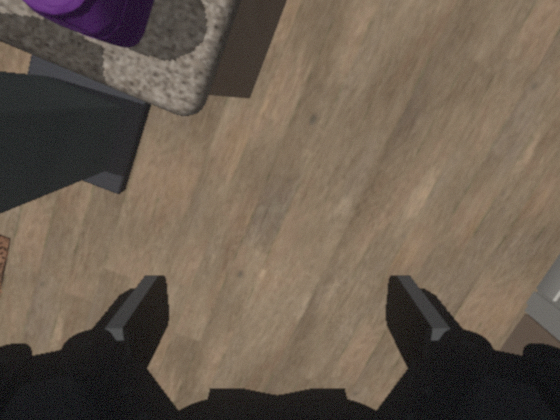

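```bash
cat > h.py <<'E'
import numpy as np, cv2
from plant import monitor, grab_frame, camera_params, ticket, manip
from scipy.spatial.transform import Rotation as R
def cam(n,s=None):
    p=camera_params(n);K=np.array([[p['fx'],0,p['cx']],[0,p['fy'],p['cy']],[0,0,1]])
    if n=='wrist':
        s=s or monitor.state();q=s['tool_rot'];T=np.eye(4);T[:3,:3]=R.from_quat([q[1],q[2],q[3],q[0]]).as_matrix();T[:3,3]=s['tool_pos']
        C=T@p['tool_from_camera'];return K,C[:3,:3],C[:3,3]
    r=R.from_rotvec(p['rvec']).as_matrix();return K,r.T,-r.T@p['tvec']
def ray(c,u,v):
    K,r,o=c;d=r@np.linalg.inv(K)@[u,v,1];return o,d
def onz(c,u,v,z):
    o,d=ray(c,u,v);return (o+d*(z-o[2])/d[2])
def proj(c,P):
    K,r,o=c;x=K@(r.T@(np.asarray(P,float)-o));return x[:2]/x[2]
def tri(c1,p1,c2,p2):
    o,d=ray(c1,*p1);q,e=ray(c2,*p2);A=np.c_[d,-e];t=np.linalg.lstsq(A,q-o,rcond=None)[0]
    a=o+d*t[0];b=q+e*t[1];return (a+b)/2,np.linalg.norm(a-b)
E
python3 - <<'E'
import cv2
a=cv2.imread('pics/scene0.png')[130:310,140:440];cv2.imwrite('pics/s0c.png',cv2.resize(a,(800,480),interpolation=cv2.INTER_CUBIC))
a=cv2.imread('pics/top0.png')[70:330,180:460];cv2.imwrite('pics/t0c.png',cv2.resize(a,None,fx=2.3,fy=2.3,interpolation=cv2.INTER_CUBIC))
from h import *
c=cam('top')
for n,u,v,z in [('discs',247,188,.012),('',291,177,.012),('',278,201,.012),('',310,215,.012),('mug',363,160,.095),('tall',368,211,.11),('honey',344,255,.101),('spice',201,143,.105),('shak',259,230,.09),('bottle',221,97,.2)]:
    print(n,onz(c,u,v,z).round(3))
E
```

```text
discs [0.574 0.095 0.012]
 [ 0.672 -0.02   0.012]
 [ 0.571 -0.019  0.012]
 [ 0.566 -0.133  0.012]
mug [ 0.776 -0.225  0.095]
tall [ 0.601 -0.303  0.11 ]
honey [ 0.442 -0.288  0.101]
spice [0.619 0.275 0.105]
shak [ 0.42  -0.027  0.09 ]
bottle [0.748 0.257 0.2  ]
```

View pics/s0c.png

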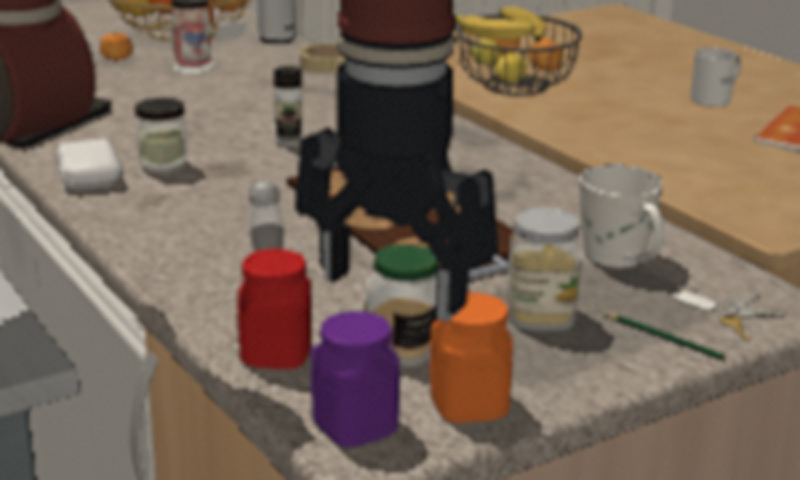

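View pics/t0c.png

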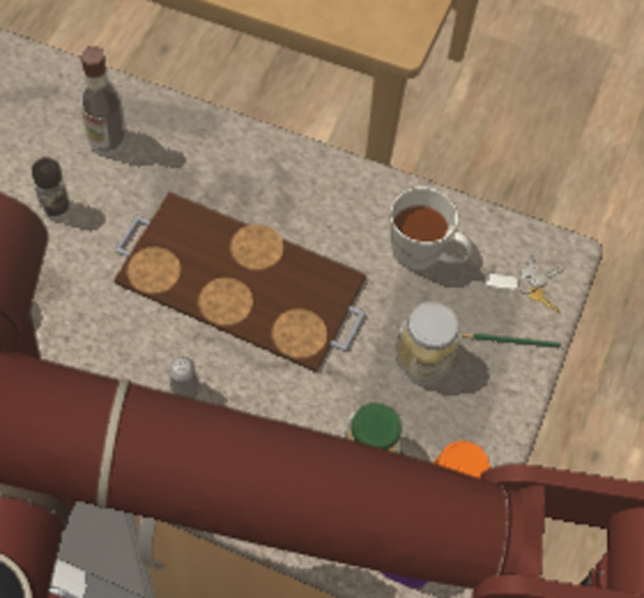

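```bash
cat >> h.py <<'E'
def go(x,y,z,yaw=None):
    """print tool-frame shift (cm) to the world target; yaw = angle of tool x in world, tool pointing down"""
    s=monitor.state();q=s['tool_rot'];r=R.from_quat([q[1],q[2],q[3],q[0]])
    d=r.inv().apply(np.array([x,y,z])-s['tool_pos'])*100
    tx=r.as_matrix()[:,0];cy=np.arctan2(tx[1],tx[0])
    if yaw is None: yaw=cy
    rt=R.from_euler('z',yaw)*R.from_euler('x',np.pi)
    rv=(r.inv()*rt).as_rotvec()
    print('t%.2f'%s['time'],'pos',s['tool_pos'].round(4),'yaw %.3f'%cy,'w %.3f'%s['gripper_width'],'J6 %.2f'%s['joint_pos'][5],'| d',d.round(2),'rv',rv.round(3))
E
python3 - <<'E'
from h import *
im=cv2.imread('pics/top0.png');c=cam('top');S=cam('scene')
hsv=cv2.cvtColor(im,cv2.COLOR_BGR2HSV)
m=((hsv[...,2]>105)&(hsv[...,1]>90)&(hsv[...,0]<25)).astype(np.uint8);mm=np.zeros_like(m);mm[155:232,225:345]=1;m*=mm
n,l,st,ce=cv2.connectedComponentsWithStats(m)
for i in range(1,n):
    if st[i,4]>80: print(st[i],ce[i].round(1),onz(c,*ce[i],.012).round(4))
def f(u,v):return 140+u*.375,130+v*.375
for n,u,v,z in [('squat',161,105,.083),('spice',288,73,.1),('honey',407,262,.101),('tall',546,222,.11),('shaker',263,187,.09)]:
    print(n,np.round(f(u,v),1),onz(S,*f(u,v),z).round(3))
for n,u,v in [('parcel',88,160)]: print(n,onz(S,*f(u,v),.035).round(3))
print(proj(c,[.566,-.133,.012]))
E
```

```text
[280 167  24  21 375] [291.  177.2] [ 0.6708 -0.0208  0.012 ]
[235 177  24  21 395] [246.5 187. ] [0.5771 0.0978 0.012 ]
[266 190  24  22 409] [277.7 200.7] [ 0.5719 -0.0172  0.012 ]
[298 204  25  22 429] [309.7 214.5] [ 0.5673 -0.1315  0.012 ]
squat [200.4 169.4] [0.435 0.293 0.083]
spice [248.  157.4] [0.619 0.283 0.1  ]
honey [292.6 228.2] [ 0.438 -0.296  0.101]
tall [344.8 213.2] [ 0.599 -0.305  0.11 ]
shaker [238.6 200.1] [ 0.416 -0.037  0.09 ]
parcel [0.322 0.272 0.035]
[309.95315442 215.05980968]
```

Run:
```python
from h import *
go(.35,-.45,.38,0);go(.435,.293,.38,0)
S=cam('scene')
for n,u,v in [('red',275,265),('pur',357,328),('or',475,308)]: print(n,onz(S,140+u*.375,130+v*.375,.101).round(3))
```

```text
t0.15 pos [ 0.2397 -0.5766  0.1942] yaw 0.394 w 0.998 J6 -0.12 | d [ 15.05  -7.49 -18.56] rv [-0.002  0.     0.394]
t0.15 pos [ 0.2397 -0.5766  0.1942] yaw 0.394 w 0.998 J6 -0.12 | d [ 51.41 -72.84 -18.45] rv [-0.002  0.     0.394]
red [ 0.326 -0.238  0.101]
pur [ 0.33  -0.383  0.101]
or [ 0.44  -0.405  0.101]
```

>>> play_rows(
  commands=[
    {"dz":-5},
    {"dx":3,"dy":-1.5,"dz":-9,"rz":0.13},
    {"dx":7,"dy":-3.5,"dz":-13,"rz":0.26},
    {"dx":11,"dy":-5.5,"dz":-17,"rz":0.394},
    {"dx":15,"dy":-7.5,"dz":-18.5,"rz":0.394},
  ],
)

```text
invalid input
```

Run:
```python
from h import *
go(.435,.293,.38,0)
```

```text
t0.15 pos [ 0.2397 -0.5766  0.1942] yaw 0.394 w 0.998 J6 -0.12 | d [ 51.41 -72.84 -18.45] rv [-0.002  0.     0.394]
```

All fields are needed, evidently.

>>> play_rows(
  commands=[
    {"dx":0,"dy":0,"dz":-5,"rx":0,"ry":0,"rz":0,"claw":0},
    {"dx":3,"dy":-1.5,"dz":-9,"rx":0,"ry":0,"rz":0.13,"claw":0},
    {"dx":7,"dy":-3.5,"dz":-13,"rx":0,"ry":0,"rz":0.26,"claw":0},
    {"dx":11,"dy":-5.5,"dz":-17,"rx":0,"ry":0,"rz":0.394,"claw":0},
    {"dx":15,"dy":-7.5,"dz":-18.5,"rx":0,"ry":0,"rz":0.394,"claw":0},
  ],
)

```text
time: 0.65
tool_pos: [0.3394, -0.462, 0.3743]
tool_rot: [0.001, 1.0, -0.002, 0.0]
contact_force: [1.0, 0.0, -1.0]
gripper_width: 1.003
```

Run:
```python
from h import *
go(.435,.293,.38,0)
```

```text
t0.65 pos [ 0.3394 -0.462   0.3743] yaw -0.004 w 1.003 J6 0.51 | d [  9.27 -75.54  -0.66] rv [ 0.001 -0.001 -0.004]
```

>>> play_rows(
  commands=[
    {"dx":2.5,"dy":-4,"dz":0,"rx":0,"ry":0,"rz":0,"claw":0},
    {"dx":5,"dy":-8,"dz":0,"rx":0,"ry":0,"rz":0,"claw":0},
    {"dx":8,"dy":-12,"dz":0,"rx":0,"ry":0,"rz":0,"claw":0},
    {"dx":10,"dy":-16.5,"dz":0,"rx":0,"ry":0,"rz":0,"claw":0},
    {"dx":12,"dy":-21,"dz":0,"rx":0,"ry":0,"rz":0,"claw":0},
  ],
)

```text
time: 1.15
tool_pos: [0.4607, -0.2506, 0.3736]
tool_rot: [0.0, 1.0, -0.002, 0.0]
contact_force: [1.0, -0.3, -0.4]
gripper_width: 1.001
```

>>> play_rows(
  commands=[
    {"dx":0,"dy":-5,"dz":0,"rx":0,"ry":0,"rz":0,"claw":0},
    {"dx":0,"dy":-10,"dz":0,"rx":0,"ry":0,"rz":0,"claw":0},
    {"dx":0,"dy":-15,"dz":0,"rx":0,"ry":0,"rz":0,"claw":0},
    {"dx":0,"dy":-20,"dz":0,"rx":0,"ry":0,"rz":0,"claw":0},
    {"dx":0,"dy":-25,"dz":0,"rx":0,"ry":0,"rz":0,"claw":0},
  ],
)

```text
time: 1.65
tool_pos: [0.4612, -0.0006, 0.3732]
tool_rot: [0.0, 1.0, -0.002, 0.0]
contact_force: [1.1, 0.2, 0.5]
gripper_width: 0.998
```

Run:
```python
from h import *
go(.435,.293,.3,0)
```

```text
t1.65 pos [ 0.4612 -0.0006  0.3732] yaw -0.004 w 0.998 J6 1.41 | d [ -2.75 -29.35   7.29] rv [ 0.001 -0.001 -0.004]
```

>>> play_rows(
  commands=[
    {"dx":0,"dy":-5,"dz":0,"rx":0,"ry":0,"rz":0,"claw":0},
    {"dx":-1,"dy":-10,"dz":0,"rx":0,"ry":0,"rz":0,"claw":0},
    {"dx":-2,"dy":-15,"dz":1,"rx":0,"ry":0,"rz":0,"claw":0},
    {"dx":-2.5,"dy":-20,"dz":3,"rx":0,"ry":0,"rz":0,"claw":0},
    {"dx":-2.7,"dy":-25,"dz":5,"rx":0,"ry":0,"rz":0,"claw":0},
  ],
)

```text
time: 2.15
tool_pos: [0.4352, 0.2398, 0.3277]
tool_rot: [0.0, 1.0, -0.002, 0.001]
contact_force: [-0.0, 0.1, -0.2]
gripper_width: 1.002
```

>>> play_rows(
  commands=[
    {"dx":0,"dy":-4.3,"dz":2,"rx":0,"ry":0,"rz":0,"claw":0},
    {"dx":0,"dy":-4.3,"dz":2,"rx":0,"ry":0,"rz":0,"claw":0},
  ],
)

```text
time: 2.35
tool_pos: [0.4326, 0.2862, 0.3029]
tool_rot: [0.001, 1.0, 0.001, -0.002]
contact_force: [0.8, -0.9, -0.7]
gripper_width: 0.998
```

Run:
```python
from h import *
go(.435,.293,.3,0)
cv2.imwrite('pics/w1.png',grab_frame('wrist'));cv2.imwrite('pics/t1.png',grab_frame('top'))
print(proj(cam('wrist'),[.435,.293,.086]))
```

```text
t2.35 pos [0.4326 0.2862 0.3029] yaw 0.002 w 0.998 J6 2.01 | d [ 0.24 -0.68  0.29] rv [0.002 0.005 0.002]
[267.83844747 171.05171752]
```

View pics/w1.png

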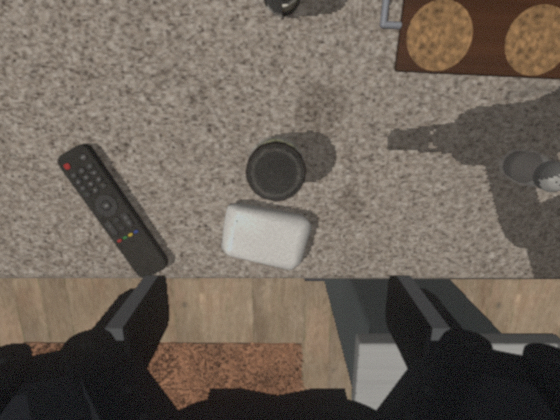

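View pics/t1.png

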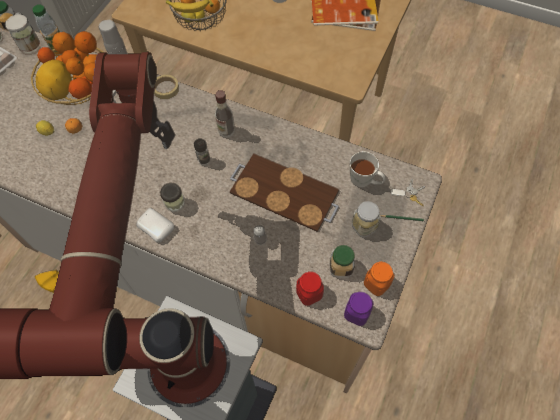

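Run:
```python
from h import *
w=cam('wrist');t=cam('top')
im=cv2.imread('pics/w1.png');g=cv2.cvtColor(im,cv2.COLOR_BGR2GRAY)
m=(g<60).astype(np.uint8);m[:130]=0;m[205:]=0;m[:,:225]=0;m[:,325:]=0
n,l,st,ce=cv2.connectedComponentsWithStats(m);i=1+st[1:,4].argmax();print(st[i],ce[i])
for z in(.086,):print('squat wrist',onz(w,*ce[i],z).round(4))
a=cv2.imread('pics/top0.png');a=cv2.imread('pics/t1.png')[120:330,130:420];cv2.imwrite('pics/t1c.png',cv2.resize(a,None,fx=2.75,fy=2.75,interpolation=cv2.INTER_CUBIC))
for u,v in[(224,205),(310,215),(300,268),(221,258)]:print('parcel',onz(w,u,v,.03).round(3))
```

```text
[255 152  42  41 923] [276.36836403 169.92416035]
squat wrist [0.4362 0.2837 0.086 ]
parcel [0.381 0.35  0.03 ]
parcel [0.368 0.241 0.03 ]
parcel [0.293 0.252 0.03 ]
parcel [0.308 0.358 0.03 ]
```

View pics/t1c.png

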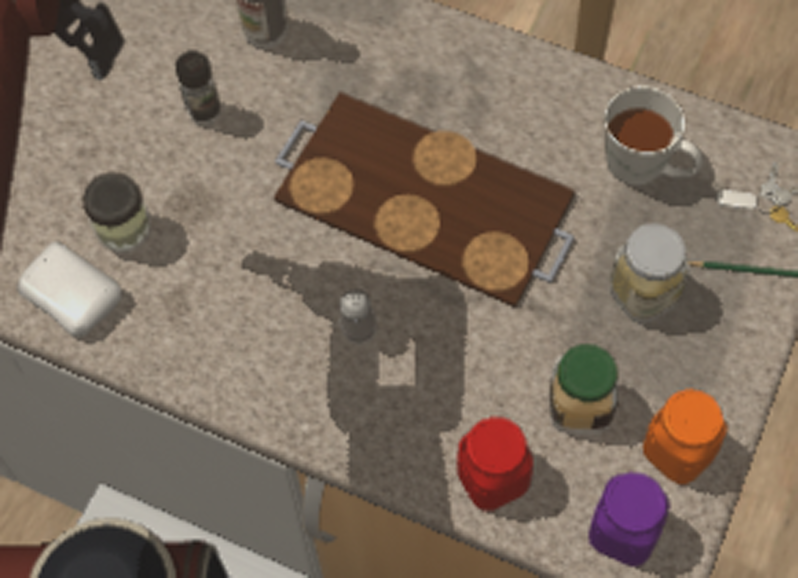

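Run:
```python
from h import *
t=cam('top');S=cam('scene')
for n,u,v,z in[('squat',114,199,.086),('spice',193,69,.105),('shaker',355,302,.088),('tall',656,250,.11),('honey',588,372,.101),('red',497,445,.101),('or',694,415,.101),('pur',635,500,.101)]:
    print(n,onz(t,130+u/2.75,120+v/2.75,z).round(4))
go(.437,.288,.15,0)
go(.437,.288,.045,0)
```

```text
squat [0.428  0.2796 0.086 ]
spice [0.611  0.2737 0.105 ]
shaker [ 0.4211 -0.0261  0.088 ]
tall [ 0.6018 -0.3041  0.11  ]
honey [ 0.4414 -0.2878  0.101 ]
red [ 0.3279 -0.232   0.101 ]
or [ 0.4409 -0.405   0.101 ]
pur [ 0.3306 -0.381   0.101 ]
t2.45 pos [0.4346 0.2832 0.3065] yaw -0.002 w 1.005 J6 2.01 | d [ 0.23 -0.5  15.65] rv [ 0.002 -0.001 -0.002]
t2.45 pos [0.4346 0.2832 0.3065] yaw -0.002 w 1.005 J6 2.01 | d [ 0.22 -0.52 26.15] rv [ 0.002 -0.001 -0.002]
```

>>> play_rows(
  commands=[
    {"dx":0,"dy":-0.2,"dz":4,"rx":0,"ry":0,"rz":0,"claw":0},
    {"dx":0,"dy":-0.2,"dz":8,"rx":0,"ry":0,"rz":0,"claw":0},
    {"dx":0,"dy":-0.2,"dz":10,"rx":0,"ry":0,"rz":0,"claw":0},
    {"dx":0,"dy":-0.2,"dz":10,"rx":0,"ry":0,"rz":0,"claw":0},
    {"dx":0,"dy":-0.2,"dz":10,"rx":0,"ry":0,"rz":0,"claw":0},
  ],
)

```text
time: 2.95
tool_pos: [0.4357, 0.2843, 0.2081]
tool_rot: [0.001, 1.0, -0.002, 0.001]
contact_force: [0.2, 0.8, 0.7]
gripper_width: 1.0
```

```bash
cat >> h.py <<'E'
def wsnap(name):
    s=monitor.state();im=grab_frame('wrist');cv2.imwrite(f'pics/{name}.png',im);c=cam('wrist',s)
    import pickle;pickle.dump((c,s),open(f'pics/{name}.pkl','wb'));print('snap at',s['tool_pos'].round(4));return im,c
def blob(m,box=None):
    m=m.astype(np.uint8)
    if box: k=np.zeros_like(m);k[box[1]:box[3],box[0]:box[2]]=1;m=m*k
    n,l,st,ce=cv2.connectedComponentsWithStats(m);i=1+st[1:,4].argmax()
    ct=cv2.findContours((l==i).astype(np.uint8),cv2.RETR_EXTERNAL,cv2.CHAIN_APPROX_NONE)[0][0]
    e=cv2.fitEllipse(cv2.convexHull(ct));print('bbox',st[i],'cen',ce[i].round(1),'ell',np.round(e[0],1),np.round(e[1],1));return e
E
python3 - <<'E'
from h import *
im,c=wsnap('w2')
go(.435,.286,.045,0)
print(proj(c,[.435,.286,.086]))
E
```

```text
snap at [0.4357 0.2843 0.2081]
t3.00 pos [0.4362 0.2848 0.2091] yaw -0.003 w 0.998 J6 2.01 | d [-0.18 -0.13 16.41] rv [ 0.    -0.004 -0.003]
[275.08689168 193.91660828]
```

View pics/w2.png

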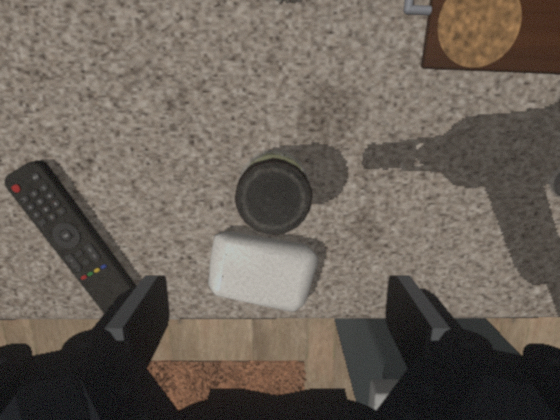

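Run:
```python
from h import *
import pickle;c,s=pickle.load(open('pics/w2.pkl','rb'))
print(onz(c,273.5,196,.086), onz(c,45,162,.02),onz(c,130,285,.02))
for u,v in[(213,232),(316,244)]:print(onz(c,u,v,.03))
go(.4345,.2865,.045,0)
```

```text
[0.43321242 0.28733525 0.086     ] [0.4521461  0.51429834 0.02      ] [0.31667483 0.44572732 0.02      ]
[0.38148956 0.34976605 0.03      ]
[0.36797207 0.2442667  0.03      ]
t3.00 pos [0.4362 0.2848 0.2091] yaw -0.003 w 0.998 J6 2.01 | d [-0.23 -0.18 16.41] rv [ 0.    -0.004 -0.003]
```

>>> play_rows(
  commands=[
    {"dx":-0.3,"dy":-0.2,"dz":4,"rx":0,"ry":0,"rz":0,"claw":0},
    {"dx":-0.3,"dy":-0.2,"dz":9,"rx":0,"ry":0,"rz":0,"claw":0},
    {"dx":-0.3,"dy":-0.2,"dz":13,"rx":0,"ry":0,"rz":0,"claw":0},
    {"dx":-0.3,"dy":-0.2,"dz":16,"rx":0,"ry":0,"rz":0,"claw":0},
    {"dx":-0.3,"dy":-0.2,"dz":17.3,"rx":0,"ry":0,"rz":0,"claw":0},
  ],
)

```text
time: 3.5
tool_pos: [0.4337, 0.2862, 0.035]
tool_rot: [0.001, 1.0, -0.002, 0.001]
contact_force: [-0.0, -0.5, -0.3]
gripper_width: 1.003
```

Run:
```python
from h import *
go(.433,.287,.036,0)
```

```text
t3.50 pos [0.4337 0.2862 0.035 ] yaw -0.004 w 1.003 J6 2.02 | d [-0.07 -0.08 -0.1 ] rv [ 0.001 -0.003 -0.004]
```

>>> play_rows(
  commands=[
    {"dx":0,"dy":0,"dz":0,"rx":0,"ry":0,"rz":0,"claw":1},
    {"dx":0,"dy":0,"dz":0,"rx":0,"ry":0,"rz":0,"claw":1},
    {"dx":0,"dy":0,"dz":0,"rx":0,"ry":0,"rz":0,"claw":1},
    {"dx":0,"dy":0,"dz":0,"rx":0,"ry":0,"rz":0,"claw":1},
    {"dx":0,"dy":0,"dz":0,"rx":0,"ry":0,"rz":0,"claw":1},
  ],
)

```text
time: 4.0
tool_pos: [0.4358, 0.2871, 0.0377]
tool_rot: [-0.0, 1.0, -0.002, 0.004]
contact_force: [1.5, 0.6, 6.9]
gripper_width: 0.725
```

>>> play_rows(
  commands=[
    {"dx":0,"dy":0,"dz":0,"rx":0,"ry":0,"rz":0,"claw":1},
    {"dx":0,"dy":0,"dz":0,"rx":0,"ry":0,"rz":0,"claw":1},
    {"dx":0,"dy":0,"dz":-2,"rx":0,"ry":0,"rz":0,"claw":1},
    {"dx":0,"dy":0,"dz":-6,"rx":0,"ry":0,"rz":0,"claw":1},
    {"dx":0,"dy":0,"dz":-10,"rx":0,"ry":0,"rz":0,"claw":1},
  ],
)

```text
time: 4.5
tool_pos: [0.4332, 0.2862, 0.1364]
tool_rot: [0.001, 1.0, -0.002, 0.001]
contact_force: [0.8, 0.0, -2.4]
gripper_width: 0.725
```

Run:
```python
from h import *
im,c=wsnap('w3')
go(.5673,-.1315,.16,0)
```

```text
snap at [0.4332 0.2862 0.1364]
t4.55 pos [0.4378 0.2885 0.1457] yaw -0.004 w 0.727 J6 2.02 | d [13.12 41.95 -1.43] rv [-0.005 -0.015 -0.003]
```

View pics/w3.png

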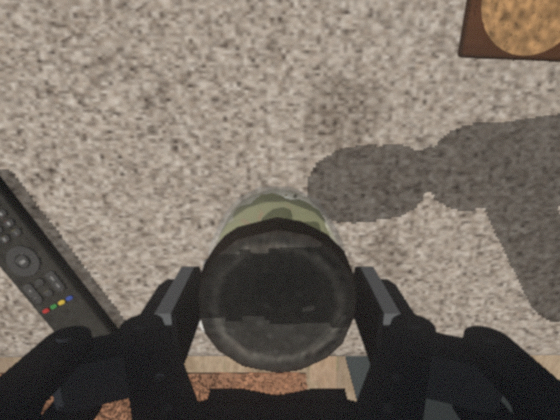

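>>> play_rows(
  commands=[
    {"dx":1,"dy":3,"dz":-1,"rx":0,"ry":0,"rz":0,"claw":1},
    {"dx":2.5,"dy":7.5,"dz":-2,"rx":0,"ry":0,"rz":0,"claw":1},
    {"dx":4,"dy":12,"dz":-2,"rx":0,"ry":0,"rz":0,"claw":1},
    {"dx":5.5,"dy":16.5,"dz":-2,"rx":0,"ry":0,"rz":0,"claw":1},
    {"dx":7,"dy":21,"dz":-2,"rx":0,"ry":0,"rz":0,"claw":1},
  ],
)

```text
time: 5.05
tool_pos: [0.5062, 0.0765, 0.1647]
tool_rot: [-0.003, 1.0, -0.002, 0.007]
contact_force: [0.9, 0.9, -3.4]
gripper_width: 0.722
```

Run:
```python
from h import *
go(.5673,-.1315,.16,0)
```

```text
t5.05 pos [0.5062 0.0765 0.1647] yaw -0.003 w 0.722 J6 1.57 | d [ 6.17 20.79  0.45] rv [-0.005 -0.014 -0.003]
```

>>> play_rows(
  commands=[
    {"dx":1.5,"dy":4.5,"dz":0,"rx":0,"ry":-0.01,"rz":0,"claw":1},
    {"dx":3,"dy":9,"dz":0,"rx":0,"ry":-0.01,"rz":0,"claw":1},
    {"dx":4.5,"dy":13.5,"dz":0,"rx":0,"ry":-0.01,"rz":0,"claw":1},
    {"dx":5.7,"dy":18,"dz":0,"rx":0,"ry":-0.01,"rz":0,"claw":1},
    {"dx":6.2,"dy":20.8,"dz":0,"rx":0,"ry":-0.01,"rz":0,"claw":1},
  ],
)

```text
time: 5.55
tool_pos: [0.5672, -0.1346, 0.1629]
tool_rot: [-0.003, 1.0, -0.003, 0.001]
contact_force: [0.7, -0.4, -2.9]
gripper_width: 0.727
```

>>> play_rows(
  commands=[
    {"dx":0,"dy":0,"dz":0,"rx":0,"ry":0,"rz":0,"claw":1},
    {"dx":0,"dy":0,"dz":0,"rx":0,"ry":0,"rz":0,"claw":1},
  ],
)

```text
time: 5.75
tool_pos: [0.5662, -0.1348, 0.1612]
tool_rot: [-0.003, 1.0, -0.003, -0.0]
contact_force: [-0.2, 0.8, -2.9]
gripper_width: 0.722
```

Run:
```python
from h import *
im,c=wsnap('w4')
go(.5673,-.1315,.16,0)
```

```text
snap at [ 0.5662 -0.1348  0.1612]
t5.80 pos [ 0.5663 -0.1339  0.1615] yaw -0.006 w 0.730 J6 1.21 | d [ 0.1  -0.24  0.15] rv [-0.007  0.    -0.006]
```

View pics/w4.png

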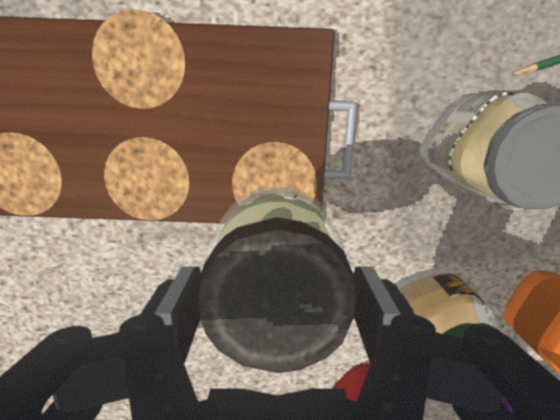

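Run:
```python
from h import *
import pickle;c,s=pickle.load(open('pics/w4.pkl','rb'));im=cv2.imread('pics/w4.png')
h=cv2.cvtColor(im,cv2.COLOR_BGR2HSV);m=(h[...,2]>110)&(h[...,1]>80)&(h[...,0]<25)
m=cv2.morphologyEx(m.astype(np.uint8),cv2.MORPH_CLOSE,np.ones((5,5)))
for b in[(85,5,195,115),(100,130,195,225)]:
    e=blob(m,b);print(onz(c,*e[0],.012).round(4))
for u,v in[(334,30),(322,221)]:print('corner',onz(c,u,v,.012).round(4))
# expected disc corners given yaw
for u in(233,317):print('disc edge',onz(c,u,180,.012).round(4))
# jar lid centre as held: lid top z
for z in(.086-.036+.161,):print('lid',onz(c,278,294,z).round(4))
```

```text
bbox [   85     9   110   106 10283] cen [138.3  66.8] ell [137.2  71.2] [122.3 152.5]
[ 0.6639 -0.0181  0.012 ]
bbox [ 100  130   95   92 8225] cen [147.8 175.9] ell [165.  174.8] [ 92.  388.6]
[ 0.5765 -0.033   0.012 ]
corner [ 0.6938 -0.1802  0.012 ]
corner [ 0.5323 -0.1752  0.012 ]
disc edge [ 0.5715 -0.094   0.012 ]
disc edge [ 0.5711 -0.1696  0.012 ]
lid [ 0.5678 -0.1351  0.211 ]
```

Run:
```python
from h import *
import pickle;c,s=pickle.load(open('pics/w4.pkl','rb'));im=cv2.imread('pics/w4.png')
a=cv2.resize(im[0:240,0:360],None,fx=2.2,fy=2.2,interpolation=cv2.INTER_CUBIC)
h=cv2.cvtColor(im,cv2.COLOR_BGR2HSV)
m=((h[...,2]>135)&(h[...,1]>70)).astype(np.uint8);
m=cv2.morphologyEx(cv2.morphologyEx(m,cv2.MORPH_CLOSE,np.ones((5,5))),cv2.MORPH_OPEN,np.ones((5,5)))
for b in[(85,5,195,115),(100,133,195,225)]:
    e=blob(m,b);print(onz(c,*e[0],.012).round(4))
for u,v in[(139,59),(146.5,178.5)]:print(onz(c,u,v,.012).round(4))
cv2.imwrite('pics/w4c.png',a)
```

```text
bbox [  92    9   94  100 7338] cen [138.1  58.6] ell [138.1  58.5] [ 90.9 102.6]
[ 0.6736 -0.0199  0.012 ]
bbox [ 104  137   86   84 5670] cen [146.2 178.3] ell [146.2 178.3] [80.7 89.3]
[ 0.5735 -0.0157  0.012 ]
[ 0.6733 -0.0206  0.012 ]
[ 0.5733 -0.016   0.012 ]
```

View pics/w4c.png

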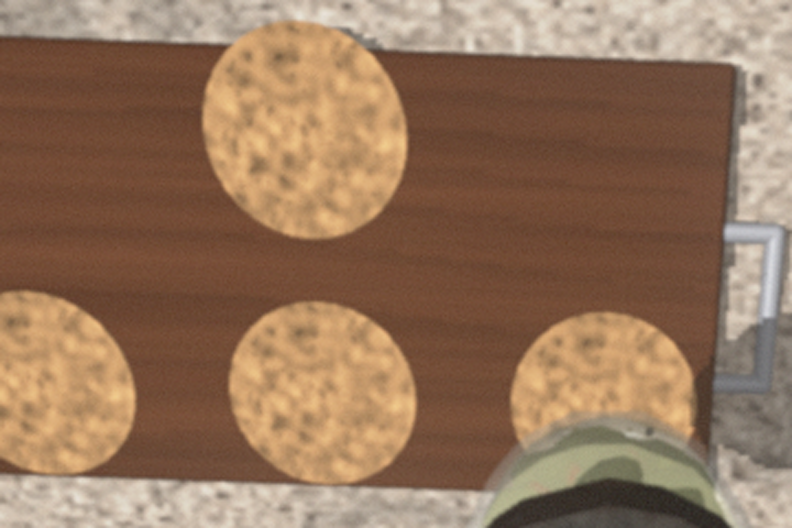

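>>> play_rows(
  commands=[
    {"dx":0.1,"dy":-0.3,"dz":3,"rx":0,"ry":0,"rz":0,"claw":1},
    {"dx":0.1,"dy":-0.3,"dz":6.5,"rx":0,"ry":0,"rz":0,"claw":1},
    {"dx":0.1,"dy":-0.3,"dz":9,"rx":0,"ry":0,"rz":0,"claw":1},
    {"dx":0.1,"dy":-0.3,"dz":10.4,"rx":0,"ry":0,"rz":0,"claw":1},
    {"dx":0.1,"dy":-0.3,"dz":10.4,"rx":0,"ry":0,"rz":0,"claw":1},
  ],
)

```text
time: 6.3
tool_pos: [0.5652, -0.1283, 0.0548]
tool_rot: [-0.004, 1.0, -0.002, -0.003]
contact_force: [-0.1, -0.1, -3.4]
gripper_width: 0.723
```

Run:
```python
from h import *
go(.567,-.1312,.0485,0);print(monitor.state()['contact_force'])
```

```text
t6.30 pos [ 0.5652 -0.1283  0.0548] yaw -0.004 w 0.723 J6 1.22 | d [0.18 0.29 0.63] rv [-0.009  0.005 -0.004]
[-0.05405403 -0.05685761 -3.36619857]
```

>>> play_rows(
  commands=[
    {"dx":0.15,"dy":0.25,"dz":0.2,"rx":0,"ry":0,"rz":0,"claw":1},
    {"dx":0.15,"dy":0.25,"dz":0.4,"rx":0,"ry":0,"rz":0,"claw":1},
    {"dx":0.15,"dy":0.25,"dz":0.4,"rx":0,"ry":0,"rz":0,"claw":1},
  ],
)

```text
time: 6.6
tool_pos: [0.5676, -0.1311, 0.052]
tool_rot: [-0.004, 1.0, -0.002, -0.002]
contact_force: [-0.2, 0.4, -3.5]
gripper_width: 0.725
```

Run:
```python
from h import *
go(.567,-.1312,.0485,0);print(monitor.state()['contact_force'])
```

```text
t6.60 pos [ 0.5676 -0.1311  0.052 ] yaw -0.004 w 0.725 J6 1.21 | d [-0.06  0.02  0.35] rv [-0.008  0.003 -0.004]
[-0.15281186  0.35200513 -3.45775895]
```

>>> play_rows(
  commands=[
    {"dx":0,"dy":0,"dz":0.2,"rx":0,"ry":0,"rz":0,"claw":1},
    {"dx":0,"dy":0,"dz":0.35,"rx":0,"ry":0,"rz":0,"claw":1},
    {"dx":0,"dy":0,"dz":0.35,"rx":0,"ry":0,"rz":0,"claw":1},
  ],
)

```text
time: 6.9
tool_pos: [0.5685, -0.1314, 0.0499]
tool_rot: [-0.004, 1.0, -0.002, -0.001]
contact_force: [-0.7, 0.2, 2.5]
gripper_width: 0.724
```

>>> play_rows(
  commands=[
    {"dx":0,"dy":0,"dz":0,"rx":0,"ry":0,"rz":0,"claw":0.15},
    {"dx":0,"dy":0,"dz":0,"rx":0,"ry":0,"rz":0,"claw":0},
    {"dx":0,"dy":0,"dz":0,"rx":0,"ry":0,"rz":0,"claw":0},
    {"dx":0,"dy":0,"dz":0,"rx":0,"ry":0,"rz":0,"claw":0},
  ],
)

```text
time: 7.3
tool_pos: [0.5686, -0.1314, 0.0499]
tool_rot: [-0.004, 1.0, -0.002, -0.001]
contact_force: [0.3, 0.5, 0.2]
gripper_width: 1.002
```

>>> play_rows(
  commands=[
    {"dx":0,"dy":0,"dz":-2,"rx":0,"ry":0,"rz":0,"claw":0},
    {"dx":0,"dy":0,"dz":-6,"rx":0,"ry":0,"rz":0,"claw":0},
    {"dx":0,"dy":0,"dz":-10,"rx":0,"ry":0,"rz":0,"claw":0},
    {"dx":0,"dy":0,"dz":-14,"rx":0,"ry":0,"rz":0,"claw":0},
    {"dx":0,"dy":0,"dz":-18,"rx":0,"ry":0,"rz":0,"claw":0},
  ],
)

```text
time: 7.8
tool_pos: [0.5685, -0.1326, 0.2314]
tool_rot: [-0.004, 1.0, -0.002, -0.001]
contact_force: [1.0, 0.4, 0.8]
gripper_width: 0.998
```

>>> play_rows(
  commands=[
    {"dx":0,"dy":0,"dz":-1,"rx":0,"ry":0,"rz":0,"claw":0},
    {"dx":0,"dy":0,"dz":-1,"rx":0,"ry":0,"rz":0,"claw":0},
  ],
)

```text
time: 8.0
tool_pos: [0.5698, -0.1332, 0.2444]
tool_rot: [-0.003, 1.0, -0.002, 0.002]
contact_force: [-0.0, 0.5, -0.4]
gripper_width: 1.002
```

Run:
```python
from h import *
im,c=wsnap('w5')
go(.5673,-.1315,.16,0)
print(proj(c,[.5678,-.1314,.098]),proj(c,[.6018,-.3041,.11]))
```

```text
snap at [ 0.5698 -0.1332  0.2444]
t8.05 pos [ 0.5687 -0.1328  0.2416] yaw -0.004 w 0.993 J6 1.21 | d [-0.14 -0.07  8.16] rv [-0.007  0.    -0.004]
[276.13596303 189.11991742] [481.57651855 152.28909127]
```

View pics/w5.png

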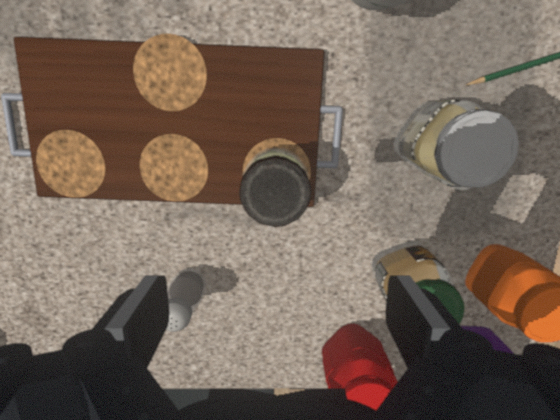

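```bash
cat > m.py <<'E'
from h import *
import pickle,sys
E
python3 - <<'E'
from m import *
c,s=pickle.load(open('pics/w5.pkl','rb'));im=cv2.imread('pics/w5.png')
h=cv2.cvtColor(im,cv2.COLOR_BGR2HSV);m=((h[...,2]>135)&(h[...,1]>70)).astype(np.uint8)
m=cv2.morphologyEx(cv2.morphologyEx(m,cv2.MORPH_CLOSE,np.ones((5,5))),cv2.MORPH_OPEN,np.ones((5,5)))
for n,b in dict(back=(125,25,215,118),mid=(130,125,215,210),left=(30,120,112,203)).items():
    e=blob(m,b);print(n,onz(c,*e[0],.012).round(4))
g=h[...,2]
e=blob(g<70,(225,145,320,235));print('squat',onz(c,*e[0],.098).round(4))
print('tall',onz(c,475.5,149,.11).round(4))
go(.6,-.304,.24,0)
E
```

```text
bbox [ 133   34   74   77 4431] cen [169.5  71.7] ell [169.4  71.8] [71.5 79. ]
back [ 0.6735 -0.02    0.012 ]
bbox [ 140  134   68   67 3578] cen [173.4 167.1] ell [173.5 167.2] [64.6 70.4]
mid [ 0.5734 -0.016   0.012 ]
bbox [  36  130   69   67 3584] cen [ 70.2 163.2] ell [ 70.2 163.2] [62.3 73.1]
left [0.5782 0.0991 0.012 ]
bbox [ 250  169   49   45 1096] cen [274.7 187.8] ell [275.  191.6] [44.5 49.8]
squat [ 0.5655 -0.1304  0.098 ]
tall [ 0.6046 -0.2986  0.11  ]
t8.05 pos [ 0.5687 -0.1328  0.2416] yaw -0.004 w 0.993 J6 1.21 | d [ 3.2  17.11  0.03] rv [-0.007  0.    -0.004]
```

>>> play_rows(
  commands=[
    {"dx":1,"dy":4.5,"dz":0,"rx":-0.007,"ry":0,"rz":0,"claw":0},
    {"dx":2,"dy":9,"dz":0,"rx":-0.007,"ry":0,"rz":0,"claw":0},
    {"dx":3,"dy":13.5,"dz":0,"rx":-0.007,"ry":0,"rz":0,"claw":0},
    {"dx":3.4,"dy":16.9,"dz":0,"rx":-0.007,"ry":0,"rz":0,"claw":0},
    {"dx":3.4,"dy":16.9,"dz":0,"rx":-0.007,"ry":0,"rz":0,"claw":0},
  ],
)

```text
time: 8.55
tool_pos: [0.6003, -0.3052, 0.2354]
tool_rot: [-0.001, 1.0, -0.004, -0.003]
contact_force: [-0.6, 0.1, -0.1]
gripper_width: 0.999
```

>>> play_rows(
  commands=[
    {"dx":0,"dy":0,"dz":0,"rx":0,"ry":0,"rz":0,"claw":0},
    {"dx":0,"dy":0,"dz":0,"rx":0,"ry":0,"rz":0,"claw":0},
  ],
)

```text
time: 8.75
tool_pos: [0.5991, -0.3041, 0.2323]
tool_rot: [-0.003, 1.0, -0.004, -0.005]
contact_force: [-0.2, 0.1, -0.3]
gripper_width: 1.0
```

Run:
```python
from m import *
im,c=wsnap('w6')
go(.603,-.302,.056,0)
print(proj(c,[.603,-.302,.11]))
```

```text
snap at [ 0.5991 -0.3041  0.2323]
t8.80 pos [ 0.5996 -0.3038  0.2332] yaw -0.008 w 1.003 J6 1.00 | d [ 0.5  -0.1  17.72] rv [-0.004  0.009 -0.008]
[275.55161021 186.73471365]
```

View pics/w6.png

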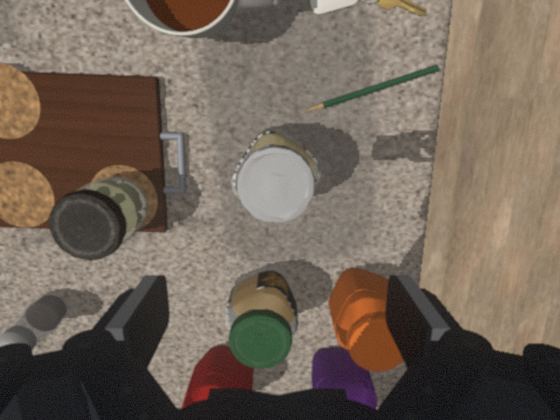

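>>> play_rows(
  commands=[
    {"dx":0.45,"dy":-0.15,"dz":4,"rx":0,"ry":0.008,"rz":0,"claw":0},
    {"dx":0.45,"dy":-0.15,"dz":9,"rx":0,"ry":0.008,"rz":0,"claw":0},
    {"dx":0.45,"dy":-0.15,"dz":13.5,"rx":0,"ry":0.008,"rz":0,"claw":0},
    {"dx":0.45,"dy":-0.15,"dz":17,"rx":0,"ry":0.008,"rz":0,"claw":0},
    {"dx":0.45,"dy":-0.15,"dz":18.2,"rx":0,"ry":0.008,"rz":0,"claw":0},
  ],
)

```text
time: 9.3
tool_pos: [0.5992, -0.2981, 0.0456]
tool_rot: [-0.005, 1.0, -0.003, -0.004]
contact_force: [-0.3, 0.5, -0.1]
gripper_width: 1.001
```

Run:
```python
from m import *
go(.6035,-.302,.05,0)
```

```text
t9.30 pos [ 0.5992 -0.2981  0.0456] yaw -0.006 w 1.001 J6 1.00 | d [ 0.42  0.38 -0.45] rv [-0.009  0.009 -0.006]
```

>>> play_rows(
  commands=[
    {"dx":0.4,"dy":0.4,"dz":-0.4,"rx":-0.008,"ry":0.008,"rz":0,"claw":0},
    {"dx":0.4,"dy":0.4,"dz":-0.4,"rx":-0.008,"ry":0.008,"rz":0,"claw":0},
    {"dx":0.4,"dy":0.4,"dz":-0.4,"rx":-0.008,"ry":0.008,"rz":0,"claw":0},
  ],
)

```text
time: 9.6
tool_pos: [0.6053, -0.3032, 0.053]
tool_rot: [0.001, 1.0, -0.003, 0.002]
contact_force: [0.7, -0.4, 0.1]
gripper_width: 0.999
```

Run:
```python
from m import *
go(.6035,-.302,.05,0)
```

```text
t9.60 pos [ 0.6053 -0.3032  0.053 ] yaw -0.006 w 0.999 J6 1.00 | d [-0.18 -0.11  0.3 ] rv [ 0.001 -0.004 -0.006]
```

>>> play_rows(
  commands=[
    {"dx":-0.1,"dy":-0.1,"dz":0.2,"rx":0,"ry":0,"rz":0,"claw":0},
    {"dx":-0.1,"dy":-0.1,"dz":0.2,"rx":0,"ry":0,"rz":0,"claw":1},
    {"dx":-0.1,"dy":-0.1,"dz":0.2,"rx":0,"ry":0,"rz":0,"claw":1},
    {"dx":-0.1,"dy":-0.1,"dz":0.2,"rx":0,"ry":0,"rz":0,"claw":1},
    {"dx":-0.1,"dy":-0.1,"dz":0.2,"rx":0,"ry":0,"rz":0,"claw":1},
  ],
)

```text
time: 10.1
tool_pos: [0.606, -0.3025, 0.0535]
tool_rot: [0.001, 1.0, -0.003, 0.004]
contact_force: [0.9, 1.6, 6.4]
gripper_width: 0.75
```

>>> play_rows(
  commands=[
    {"dx":0,"dy":0,"dz":0,"rx":0,"ry":0,"rz":0,"claw":1},
    {"dx":0,"dy":0,"dz":0,"rx":0,"ry":0,"rz":0,"claw":1},
  ],
)

```text
time: 10.3
tool_pos: [0.6061, -0.3024, 0.0535]
tool_rot: [0.001, 1.0, -0.003, 0.004]
contact_force: [0.1, 0.2, 1.4]
gripper_width: 0.748
```

>>> play_rows(
  commands=[
    {"dx":0,"dy":0,"dz":-3,"rx":0,"ry":0,"rz":0,"claw":1},
    {"dx":0,"dy":0,"dz":-7,"rx":0,"ry":0,"rz":0,"claw":1},
    {"dx":0,"dy":0,"dz":-11,"rx":0,"ry":0,"rz":0,"claw":1},
    {"dx":0,"dy":0,"dz":-15,"rx":0,"ry":0,"rz":0,"claw":1},
    {"dx":0,"dy":0,"dz":-18,"rx":0,"ry":0,"rz":0,"claw":1},
  ],
)

```text
time: 10.8
tool_pos: [0.6044, -0.3022, 0.235]
tool_rot: [0.001, 1.0, -0.003, 0.004]
contact_force: [0.9, 0.8, -3.4]
gripper_width: 0.746
```

Run:
```python
from m import *
go(.567,-.131,.2,0)
```

```text
t10.80 pos [ 0.6044 -0.3022  0.235 ] yaw -0.007 w 0.746 J6 1.00 | d [ -3.88 -17.11   3.42] rv [ 0.003 -0.008 -0.007]
```

>>> play_rows(
  commands=[
    {"dx":-1,"dy":-4,"dz":0,"rx":0,"ry":-0.006,"rz":0,"claw":1},
    {"dx":-2,"dy":-8.5,"dz":0,"rx":0,"ry":-0.006,"rz":0,"claw":1},
    {"dx":-3,"dy":-13,"dz":0,"rx":0,"ry":-0.006,"rz":0,"claw":1},
    {"dx":-3.8,"dy":-17,"dz":1,"rx":0,"ry":-0.006,"rz":0,"claw":1},
    {"dx":-3.8,"dy":-17,"dz":3,"rx":0,"ry":-0.006,"rz":0,"claw":1},
  ],
)

```text
time: 11.3
tool_pos: [0.5674, -0.1279, 0.2045]
tool_rot: [0.001, 1.0, -0.001, 0.002]
contact_force: [0.6, -0.9, -3.7]
gripper_width: 0.744
```

>>> play_rows(
  commands=[
    {"dx":0,"dy":0,"dz":0.8,"rx":0,"ry":0,"rz":0,"claw":1},
    {"dx":0,"dy":0,"dz":0.8,"rx":0,"ry":0,"rz":0,"claw":1},
    {"dx":0,"dy":0,"dz":0.8,"rx":0,"ry":0,"rz":0,"claw":1},
  ],
)

```text
time: 11.6
tool_pos: [0.5673, -0.1286, 0.1962]
tool_rot: [0.001, 1.0, -0.001, 0.001]
contact_force: [1.1, -0.4, -3.3]
gripper_width: 0.748
```

Run:
```python
from m import *
im,c=wsnap('w7');print(c[2]);cv2.imwrite('pics/s7.png',grab_frame('scene'));cv2.imwrite('pics/t7.png',grab_frame('top'))
go(.567,-.131,.16,0)
c5,_=pickle.load(open('pics/w5.pkl','rb'));print(onz(c5,275.5,190,.098))
a=cv2.imread('pics/s7.png')[120:290,220:400];b=cv2.imread('pics/t7.png')[130:280,260:410]
cv2.imwrite('pics/c7.png',np.hstack([cv2.resize(a,(400,378),interpolation=cv2.INTER_CUBIC),cv2.resize(b,(378,378),interpolation=cv2.INTER_CUBIC)]))
```

```text
snap at [ 0.5673 -0.1286  0.1962]
[ 0.64050806 -0.12791011  0.37536749]
t11.75 pos [ 0.568  -0.1289  0.1975] yaw -0.003 w 0.743 J6 1.22 | d [-0.12  0.2   3.75] rv [ 0.002 -0.005 -0.003]
[ 0.56699035 -0.13082434  0.098     ]
```

View pics/w7.png

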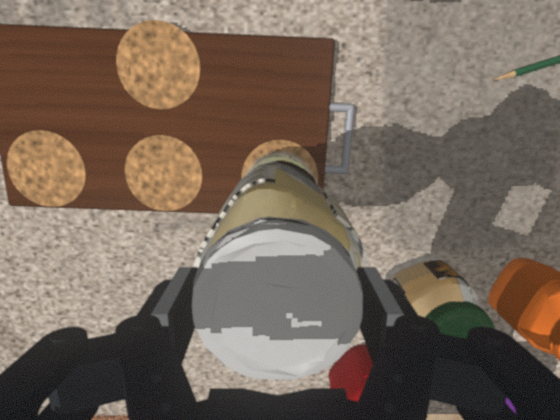

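View pics/c7.png

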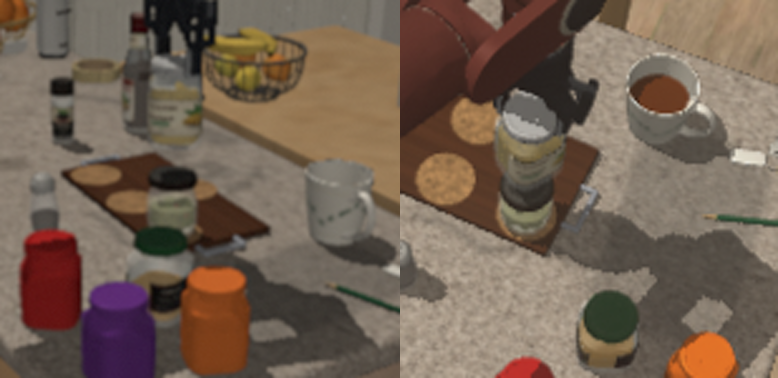

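Run:
```python
from m import *
c,s=pickle.load(open('pics/w7.pkl','rb'));im=cv2.imread('pics/w7.png')
print(onz(c,278,303,s['tool_pos'][2]+.0565),s['tool_pos'])
c,s=pickle.load(open('pics/w4.pkl','rb'))
print(onz(c,278,295,s['tool_pos'][2]+.0495),s['tool_pos'])
cv2.imwrite('pics/w7c.png',cv2.resize(im[200:400,170:390],None,fx=2.6,fy=2.6))
```

```text
[ 0.56866679 -0.1284274   0.25265748] [ 0.56726567 -0.12855906  0.19615748]
[ 0.5672197  -0.13512184  0.21069282] [ 0.56622032 -0.13480994  0.16119282]
```

View pics/w7c.png

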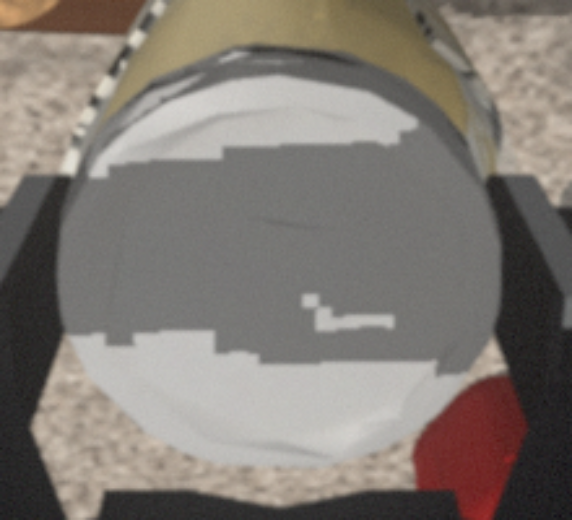

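>>> play_rows(
  commands=[
    {"dx":-0.1,"dy":0.2,"dz":1,"rx":0,"ry":0,"rz":0,"claw":1},
    {"dx":-0.1,"dy":0.2,"dz":2,"rx":0,"ry":0,"rz":0,"claw":1},
    {"dx":-0.1,"dy":0.2,"dz":3,"rx":0,"ry":0,"rz":0,"claw":1},
    {"dx":-0.1,"dy":0.2,"dz":3.8,"rx":0,"ry":0,"rz":0,"claw":1},
    {"dx":-0.1,"dy":0.2,"dz":3.8,"rx":0,"ry":0,"rz":0,"claw":1},
  ],
)

```text
time: 12.25
tool_pos: [0.5658, -0.1305, 0.1569]
tool_rot: [0.0, 1.0, -0.002, 0.001]
contact_force: [-0.7, 0.1, -4.2]
gripper_width: 0.742
```

Run:
```python
from m import *
go(.567,-.131,.1515,0)
cv2.imwrite('pics/s8.png',grab_frame('scene'));cv2.imwrite('pics/t8.png',grab_frame('top'))
go(.567,-.131,.1515,0)
a=cv2.imread('pics/s8.png')[130:260,240:380];b=cv2.imread('pics/t8.png')[130:260,260:390]
cv2.imwrite('pics/c8.png',np.hstack([cv2.resize(a,(400,372),interpolation=cv2.INTER_CUBIC),cv2.resize(b,(372,372),interpolation=cv2.INTER_CUBIC)]))
```

```text
t12.25 pos [ 0.5658 -0.1305  0.1569] yaw -0.003 w 0.742 J6 1.22 | d [0.12 0.05 0.54] rv [ 0.001 -0.001 -0.003]
t12.35 pos [ 0.567  -0.1308  0.159 ] yaw -0.003 w 0.744 J6 1.22 | d [-0.    0.02  0.75] rv [ 0.002 -0.004 -0.003]
```

View pics/c8.png

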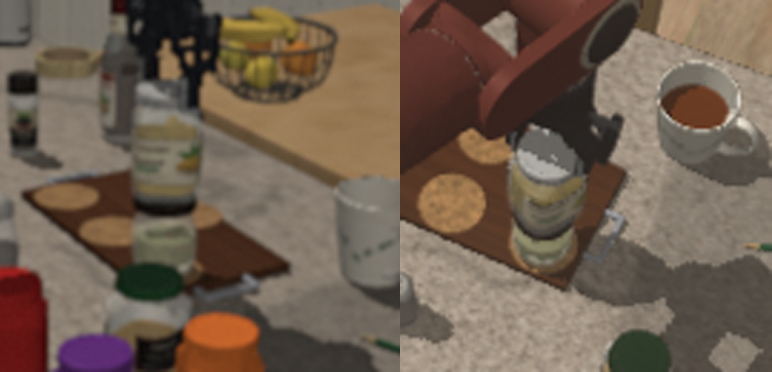

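>>> play_rows(
  commands=[
    {"dx":0,"dy":0,"dz":0.25,"rx":0,"ry":0,"rz":0,"claw":1},
    {"dx":0,"dy":0,"dz":0.5,"rx":0,"ry":0,"rz":0,"claw":1},
    {"dx":0,"dy":0,"dz":0.65,"rx":0,"ry":0,"rz":0,"claw":1},
    {"dx":0,"dy":0,"dz":0.65,"rx":0,"ry":0,"rz":0,"claw":1},
  ],
)

```text
time: 12.75
tool_pos: [0.5669, -0.1308, 0.1523]
tool_rot: [0.001, 1.0, -0.001, 0.002]
contact_force: [0.7, -0.1, -3.7]
gripper_width: 0.741
```

Run:
```python
from m import *
go(.567,-.131,.1515,0);print(monitor.state()['contact_force'])
```

```text
t12.75 pos [ 0.5669 -0.1308  0.1523] yaw -0.003 w 0.741 J6 1.22 | d [0.01 0.02 0.08] rv [ 0.002 -0.004 -0.003]
[ 0.68997594 -0.12933648 -3.65079732]
```

>>> play_rows(
  commands=[
    {"dx":0,"dy":0,"dz":0.1,"rx":0,"ry":0,"rz":0,"claw":1},
    {"dx":0,"dy":0,"dz":0.2,"rx":0,"ry":0,"rz":0,"claw":1},
    {"dx":0,"dy":0,"dz":0.2,"rx":0,"ry":0,"rz":0,"claw":1},
  ],
)

```text
time: 13.05
tool_pos: [0.5673, -0.1308, 0.1513]
tool_rot: [0.001, 1.0, -0.001, 0.003]
contact_force: [0.1, 0.8, 0.9]
gripper_width: 0.742
```

>>> play_rows(
  commands=[
    {"dx":0,"dy":0,"dz":0,"rx":0,"ry":0,"rz":0,"claw":0.2},
    {"dx":0,"dy":0,"dz":0,"rx":0,"ry":0,"rz":0,"claw":0.1},
    {"dx":0,"dy":0,"dz":0,"rx":0,"ry":0,"rz":0,"claw":0},
    {"dx":0,"dy":0,"dz":0,"rx":0,"ry":0,"rz":0,"claw":0},
    {"dx":0,"dy":0,"dz":0,"rx":0,"ry":0,"rz":0,"claw":0},
  ],
)

```text
time: 13.55
tool_pos: [0.5674, -0.1309, 0.1514]
tool_rot: [0.001, 1.0, -0.001, 0.003]
contact_force: [-0.5, 1.1, 0.4]
gripper_width: 0.995
```

>>> play_rows(
  commands=[
    {"dx":0,"dy":0,"dz":-2,"rx":0,"ry":0,"rz":0,"claw":0},
    {"dx":0,"dy":0,"dz":-6,"rx":0,"ry":0,"rz":0,"claw":0},
    {"dx":0,"dy":0,"dz":-10,"rx":0,"ry":0,"rz":0,"claw":0},
    {"dx":0,"dy":0,"dz":-13,"rx":0,"ry":0,"rz":0,"claw":0},
    {"dx":0,"dy":0,"dz":-15,"rx":0,"ry":0,"rz":0,"claw":0},
  ],
)

```text
time: 14.05
tool_pos: [0.5674, -0.1308, 0.3049]
tool_rot: [0.002, 1.0, -0.001, 0.005]
contact_force: [0.2, -0.8, 0.5]
gripper_width: 0.998
```

>>> play_rows(
  commands=[
    {"dx":0,"dy":0,"dz":-1,"rx":0,"ry":0,"rz":0,"claw":0},
    {"dx":0,"dy":0,"dz":-1,"rx":0,"ry":0,"rz":0,"claw":0},
  ],
)

```text
time: 14.25
tool_pos: [0.5682, -0.1311, 0.3173]
tool_rot: [0.003, 1.0, -0.001, 0.007]
contact_force: [-0.6, -0.4, 0.8]
gripper_width: 0.998
```

Run:
```python
from m import *
im,c=wsnap('w9')
go(.611,.275,.3,0)
print(proj(c,[.568,-.131,.208]))
```

```text
snap at [ 0.5682 -0.1311  0.3173]
t14.30 pos [ 0.5675 -0.1309  0.3153] yaw -0.003 w 0.996 J6 1.22 | d [  4.21 -40.61   1.41] rv [ 0.004 -0.01  -0.003]
[276.49201118 198.52747152]
```

View pics/w9.png

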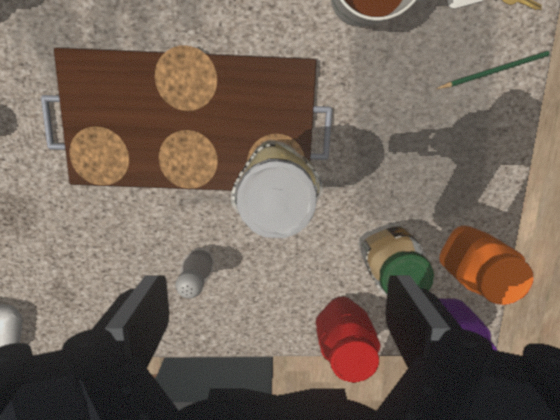

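>>> play_rows(
  commands=[
    {"dx":0.5,"dy":-4,"dz":0,"rx":0,"ry":0,"rz":-0.14,"claw":0},
    {"dx":1,"dy":-8.5,"dz":0,"rx":0,"ry":0,"rz":-0.28,"claw":0},
    {"dx":1.5,"dy":-13,"dz":0,"rx":0,"ry":0,"rz":-0.42,"claw":0},
    {"dx":2,"dy":-17.5,"dz":0,"rx":0,"ry":0,"rz":-0.56,"claw":0},
    {"dx":2.5,"dy":-22,"dz":0,"rx":0,"ry":0,"rz":-0.7,"claw":0},
  ],
)

```text
time: 14.8
tool_pos: [0.5923, 0.0908, 0.3119]
tool_rot: [0.003, 0.939, 0.344, 0.002]
contact_force: [0.8, 1.1, 0.1]
gripper_width: 1.002
```

Run:
```python
from m import *
go(.611,.276,.26,1.57)
```

```text
t14.80 pos [0.5923 0.0908 0.3119] yaw 0.703 w 1.002 J6 0.90 | d [ 13.39 -12.96   5.13] rv [ 0.008  0.001 -0.867]
```

>>> play_rows(
  commands=[
    {"dx":3,"dy":-3,"dz":1,"rx":0,"ry":0,"rz":-0.14,"claw":0},
    {"dx":6,"dy":-6,"dz":2,"rx":0,"ry":0,"rz":-0.28,"claw":0},
    {"dx":9,"dy":-9,"dz":3,"rx":0,"ry":0,"rz":-0.42,"claw":0},
    {"dx":12,"dy":-11.5,"dz":4,"rx":0,"ry":0,"rz":-0.56,"claw":0},
    {"dx":13.4,"dy":-13,"dz":5,"rx":0,"ry":0,"rz":-0.7,"claw":0},
  ],
)

```text
time: 15.3
tool_pos: [0.6096, 0.279, 0.2575]
tool_rot: [0.003, 0.761, 0.648, -0.001]
contact_force: [0.3, 0.4, -0.4]
gripper_width: 1.003
```

>>> play_rows(
  commands=[
    {"dx":0,"dy":0,"dz":0.3,"rx":0,"ry":0,"rz":-0.14,"claw":0},
    {"dx":0,"dy":0,"dz":0.3,"rx":0,"ry":0,"rz":-0.165,"claw":0},
    {"dx":0,"dy":0,"dz":0.3,"rx":0,"ry":0,"rz":-0.165,"claw":0},
  ],
)

```text
time: 15.6
tool_pos: [0.609, 0.2786, 0.2527]
tool_rot: [0.002, 0.706, 0.708, -0.002]
contact_force: [-0.2, -0.3, 0.4]
gripper_width: 0.998
```

Run:
```python
from m import *
im,c=wsnap('w10')
go(.611,.276,.26,1.57)
print(proj(c,[.613,.276,.105]),proj(c,[.578,.0985,.012]))
```

```text
snap at [0.609  0.2786 0.2527]
t15.65 pos [0.6094 0.2784 0.2537] yaw 1.573 w 0.997 J6 0.32 | d [-0.24  0.16 -0.63] rv [0.001 0.005 0.003]
[280.72586006 187.4817124 ] [251.83732967 305.63419018]
```

View pics/w10.png

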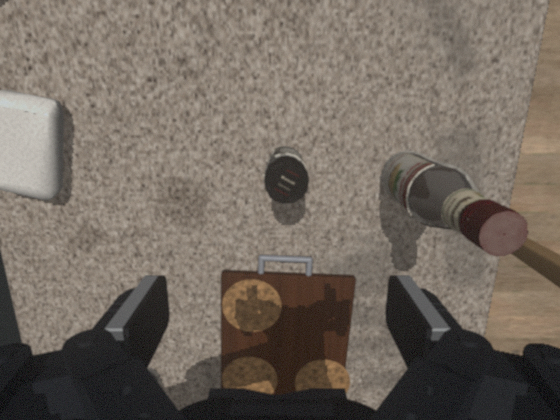

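Run:
```python
from m import *
c,s=pickle.load(open('pics/w10.pkl','rb'))
print(onz(c,286.5,180,.105),onz(c,497,227,.201),onz(c,251.5,305.5,.012),proj(c,[.6154,.281,0]))
go(.616,.281,.15,1.57)
```

```text
[0.61813107 0.28289423 0.105     ] [0.754277   0.27261374 0.201     ] [0.5775709  0.09869363 0.012     ] [281.94024596 162.52151491]
t15.65 pos [0.6094 0.2784 0.2537] yaw 1.573 w 0.997 J6 0.32 | d [ 0.32  0.65 10.37] rv [0.001 0.005 0.003]
```

>>> play_rows(
  commands=[
    {"dx":0.4,"dy":0.8,"dz":4,"rx":0,"ry":0.004,"rz":0,"claw":0},
    {"dx":0.4,"dy":0.8,"dz":8,"rx":0,"ry":0.004,"rz":0,"claw":0},
    {"dx":0.4,"dy":0.8,"dz":12,"rx":0,"ry":0.004,"rz":0,"claw":0},
    {"dx":0.4,"dy":0.8,"dz":12,"rx":0,"ry":0.004,"rz":0,"claw":0},
  ],
)

```text
time: 16.05
tool_pos: [0.6133, 0.2794, 0.1261]
tool_rot: [-0.002, 0.707, 0.707, -0.006]
contact_force: [-0.8, -1.3, -0.8]
gripper_width: 1.0
```

Run:
```python
from m import *
im,c=wsnap('w11')
go(.6175,.282,.046,1.57)
print(proj(c,[.6175,.282,.105]))
```

```text
snap at [0.6133 0.2794 0.1261]
t16.10 pos [0.6155 0.2803 0.1304] yaw 1.571 w 0.998 J6 0.32 | d [0.2  0.25 8.44] rv [-0.005  0.004  0.001]
[283.66468635 229.88187912]
```

View pics/w11.png

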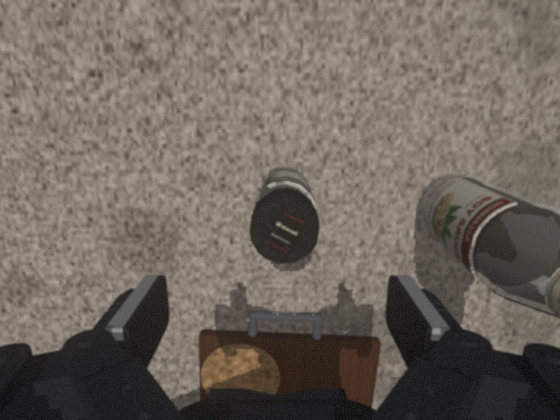

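>>> play_rows(
  commands=[
    {"dx":0.2,"dy":0.2,"dz":3,"rx":0,"ry":0,"rz":0,"claw":0},
    {"dx":0.2,"dy":0.2,"dz":6.5,"rx":0,"ry":0,"rz":0,"claw":0},
    {"dx":0.2,"dy":0.2,"dz":8.4,"rx":0,"ry":0,"rz":0,"claw":0},
    {"dx":0.2,"dy":0.2,"dz":8.4,"rx":0,"ry":0,"rz":0,"claw":0},
  ],
)

```text
time: 16.5
tool_pos: [0.616, 0.2813, 0.0451]
tool_rot: [-0.001, 0.707, 0.707, -0.005]
contact_force: [-0.3, -0.0, -0.8]
gripper_width: 1.001
```

Run:
```python
from m import *
go(.6175,.282,.046,1.57)
```

```text
t16.50 pos [0.616  0.2813 0.0451] yaw 1.570 w 1.001 J6 0.32 | d [ 0.07  0.15 -0.1 ] rv [-0.008  0.005 -0.   ]
```

>>> play_rows(
  commands=[
    {"dx":0,"dy":0.15,"dz":0,"rx":0,"ry":0,"rz":0,"claw":0.3},
    {"dx":0,"dy":0.15,"dz":0,"rx":0,"ry":0,"rz":0,"claw":0.4},
    {"dx":0,"dy":0.15,"dz":0,"rx":0,"ry":0,"rz":0,"claw":1},
    {"dx":0,"dy":0.15,"dz":0,"rx":0,"ry":0,"rz":0,"claw":1},
    {"dx":0,"dy":0.15,"dz":0,"rx":0,"ry":0,"rz":0,"claw":1},
  ],
)

```text
time: 17.0
tool_pos: [0.619, 0.282, 0.0478]
tool_rot: [-0.0, 0.707, 0.707, -0.003]
contact_force: [-0.4, -0.3, 6.4]
gripper_width: 0.454
```

>>> play_rows(
  commands=[
    {"dx":0,"dy":0,"dz":0,"rx":0,"ry":0,"rz":0,"claw":1},
    {"dx":0,"dy":0,"dz":0,"rx":0,"ry":0,"rz":0,"claw":1},
    {"dx":0,"dy":0,"dz":-2,"rx":0,"ry":0,"rz":0,"claw":1},
    {"dx":0,"dy":0,"dz":-5,"rx":0,"ry":0,"rz":0,"claw":1},
    {"dx":0,"dy":0,"dz":-9,"rx":0,"ry":0,"rz":0,"claw":1},
  ],
)

```text
time: 17.5
tool_pos: [0.6173, 0.2815, 0.1351]
tool_rot: [-0.002, 0.707, 0.707, -0.006]
contact_force: [0.3, 0.1, -1.6]
gripper_width: 0.456
```

Run:
```python
from m import *
im,c=wsnap('w12')
go(.578,.0988,.14,1.57)
```

```text
snap at [0.6173 0.2815 0.1351]
t17.55 pos [0.6224 0.2833 0.146 ] yaw 1.570 w 0.455 J6 0.32 | d [-18.45  -4.43   0.6 ] rv [ 0.004  0.001 -0.   ]
```

View pics/w12.png

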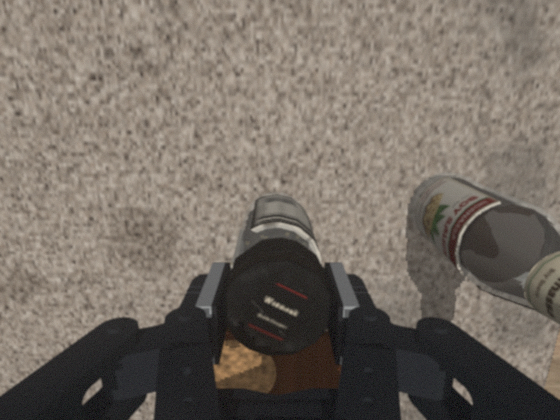

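>>> play_rows(
  commands=[
    {"dx":-4,"dy":-1,"dz":0,"rx":0,"ry":0,"rz":0,"claw":1},
    {"dx":-8.5,"dy":-2,"dz":0,"rx":0,"ry":0,"rz":0,"claw":1},
    {"dx":-13,"dy":-3,"dz":0,"rx":0,"ry":0,"rz":0,"claw":1},
    {"dx":-17,"dy":-4.2,"dz":1,"rx":0,"ry":0,"rz":0,"claw":1},
    {"dx":-18.4,"dy":-4.4,"dz":3,"rx":0,"ry":0,"rz":0,"claw":1},
  ],
)

```text
time: 18.05
tool_pos: [0.5786, 0.0963, 0.1171]
tool_rot: [0.003, 0.708, 0.706, 0.002]
contact_force: [0.9, -0.1, -1.0]
gripper_width: 0.454
```

>>> play_rows(
  commands=[
    {"dx":0,"dy":0,"dz":1,"rx":0,"ry":0,"rz":0,"claw":1},
    {"dx":0,"dy":0,"dz":1,"rx":0,"ry":0,"rz":0,"claw":1},
    {"dx":0,"dy":0,"dz":1,"rx":0,"ry":0,"rz":0,"claw":1},
  ],
)

```text
time: 18.35
tool_pos: [0.5789, 0.0972, 0.1071]
tool_rot: [0.003, 0.708, 0.706, 0.002]
contact_force: [0.0, 0.8, -0.8]
gripper_width: 0.449
```

Run:
```python
from m import *
im,c=wsnap('w13')
go(.578,.0988,.064,1.57)
```

```text
snap at [0.5789 0.0972 0.1071]
t18.40 pos [0.5794 0.0974 0.1078] yaw 1.568 w 0.454 J6 0.04 | d [ 0.15 -0.17  4.38] rv [ 0.008  0.001 -0.002]
```

View pics/w13.png

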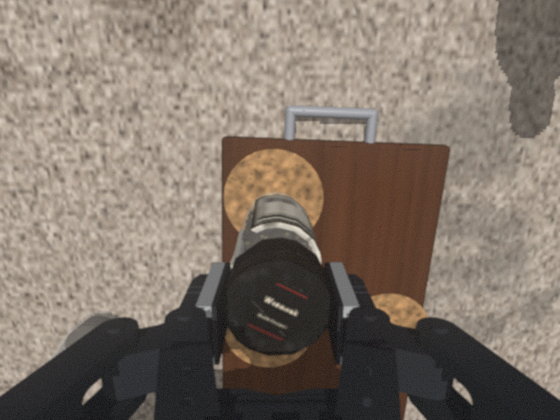

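Run:
```python
from m import *
c,s=pickle.load(open('pics/w13.pkl','rb'))
t=s['tool_pos']
print('disc',onz(c,273.7,197,.012),'edges',onz(c,223,197,.012),onz(c,324,197,.012),onz(c,273.7,149,.012))
print('cap',onz(c,280,296,t[2]+.058)-t)
```

```text
disc [0.57775945 0.1001065  0.012     ] edges [0.53914679 0.10026494 0.012     ] [0.6161462  0.09994898 0.012     ] [0.57793196 0.13647676 0.012     ]
cap [0.00133122 0.00525588 0.058     ]
```

>>> play_rows(
  commands=[
    {"dx":-0.15,"dy":-0.15,"dz":1.5,"rx":0.006,"ry":0,"rz":0,"claw":1},
    {"dx":-0.15,"dy":-0.15,"dz":3,"rx":0.006,"ry":0,"rz":0,"claw":1},
    {"dx":-0.15,"dy":-0.15,"dz":4.2,"rx":0.006,"ry":0,"rz":0,"claw":1},
    {"dx":-0.15,"dy":-0.15,"dz":4.3,"rx":0.006,"ry":0,"rz":0,"claw":1},
    {"dx":-0.15,"dy":-0.15,"dz":4.3,"rx":0.006,"ry":0,"rz":0,"claw":1},
  ],
)

```text
time: 18.9
tool_pos: [0.5775, 0.0959, 0.0636]
tool_rot: [0.0, 0.708, 0.706, -0.0]
contact_force: [0.1, -0.6, -1.0]
gripper_width: 0.455
```

Run:
```python
from m import *
im,c=wsnap('w14')
go(.577,.0955,.059,1.57);t=monitor.state()['tool_pos']
a=grab_frame('top');print(proj(cam('top'),[.5777,.0985,.012]))
cv2.imwrite('pics/c14.png',np.hstack([im,cv2.resize(a[130:240,190:300],(420,420),interpolation=cv2.INTER_CUBIC)])[:,200:])
```

```text
snap at [0.5775 0.0959 0.0636]
t18.95 pos [0.5782 0.0958 0.0646] yaw 1.568 w 0.457 J6 0.04 | d [-0.03 -0.12  0.56] rv [ 0.002  0.001 -0.002]
[246.35557317 186.78920953]
```

View pics/c14.png

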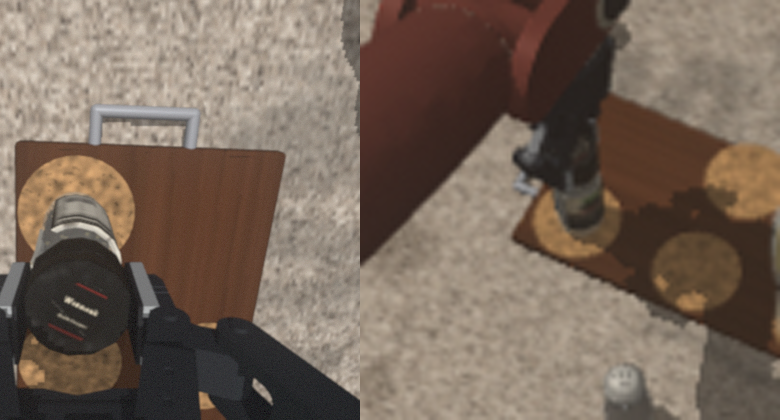

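>>> play_rows(
  commands=[
    {"dx":0,"dy":0,"dz":0.2,"rx":0,"ry":0,"rz":0,"claw":1},
    {"dx":0,"dy":0,"dz":0.4,"rx":0,"ry":0,"rz":0,"claw":1},
    {"dx":0,"dy":0,"dz":0.55,"rx":0,"ry":0,"rz":0,"claw":1},
    {"dx":0,"dy":0,"dz":0.55,"rx":0,"ry":0,"rz":0,"claw":1},
  ],
)

```text
time: 19.4
tool_pos: [0.5787, 0.0958, 0.0597]
tool_rot: [0.002, 0.708, 0.706, 0.001]
contact_force: [0.1, -0.1, -1.5]
gripper_width: 0.453
```

>>> play_rows(
  commands=[
    {"dx":0,"dy":0,"dz":0.1,"rx":0,"ry":0,"rz":0,"claw":1},
    {"dx":0,"dy":0,"dz":0.2,"rx":0,"ry":0,"rz":0,"claw":1},
    {"dx":0,"dy":0,"dz":0.2,"rx":0,"ry":0,"rz":0,"claw":1},
  ],
)

```text
time: 19.7
tool_pos: [0.579, 0.0959, 0.0596]
tool_rot: [0.001, 0.708, 0.706, 0.001]
contact_force: [-2.9, 0.6, 7.8]
gripper_width: 0.453
```

>>> play_rows(
  commands=[
    {"dx":0,"dy":0,"dz":0,"rx":0,"ry":0,"rz":0,"claw":0.5},
    {"dx":0,"dy":0,"dz":0,"rx":0,"ry":0,"rz":0,"claw":0.4},
    {"dx":0,"dy":0,"dz":0,"rx":0,"ry":0,"rz":0,"claw":0.2},
    {"dx":0,"dy":0,"dz":0,"rx":0,"ry":0,"rz":0,"claw":0},
    {"dx":0,"dy":0,"dz":0,"rx":0,"ry":0,"rz":0,"claw":0},
  ],
)

```text
time: 20.2
tool_pos: [0.5789, 0.0959, 0.0594]
tool_rot: [0.001, 0.708, 0.706, 0.001]
contact_force: [-0.7, -0.0, -0.6]
gripper_width: 0.999
```

>>> play_rows(
  commands=[
    {"dx":0,"dy":0,"dz":-2,"rx":0,"ry":0,"rz":0,"claw":0},
    {"dx":0,"dy":0,"dz":-5,"rx":0,"ry":0,"rz":0,"claw":0},
    {"dx":0,"dy":0,"dz":-9,"rx":0,"ry":0,"rz":0,"claw":0},
    {"dx":0,"dy":0,"dz":-13,"rx":0,"ry":0,"rz":0,"claw":0},
    {"dx":0,"dy":0,"dz":-16,"rx":0,"ry":0,"rz":0,"claw":0},
  ],
)

```text
time: 20.7
tool_pos: [0.5791, 0.0961, 0.2224]
tool_rot: [0.002, 0.708, 0.706, 0.002]
contact_force: [0.4, -0.3, -0.1]
gripper_width: 0.999
```

>>> play_rows(
  commands=[
    {"dx":0,"dy":0,"dz":-1,"rx":0,"ry":0,"rz":0,"claw":0},
    {"dx":0,"dy":0,"dz":-1,"rx":0,"ry":0,"rz":0,"claw":0},
  ],
)

```text
time: 20.9
tool_pos: [0.5802, 0.0962, 0.2346]
tool_rot: [0.004, 0.708, 0.706, 0.003]
contact_force: [-0.5, 0.1, -0.1]
gripper_width: 0.999
```

Run:
```python
from m import *
im,c=wsnap('w15')
print(proj(c,[.5777,.0985,.117]),proj(c,[.5777,.0985,.012]))
go(.42,-.03,.25,1.57)
```

```text
snap at [0.5802 0.0962 0.2346]
[271.65793609 190.89647708] [271.99895866 168.29734734]
t20.95 pos [0.5791 0.0961 0.2321] yaw 1.568 w 1.000 J6 0.04 | d [-12.65 -15.87  -1.87] rv [ 0.006  0.001 -0.002]
```

View pics/w15.png

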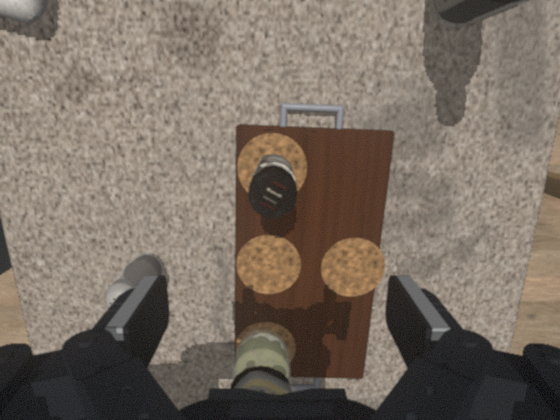

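>>> play_rows(
  commands=[
    {"dx":-3,"dy":-3.5,"dz":0,"rx":0,"ry":0,"rz":0,"claw":0},
    {"dx":-6,"dy":-7,"dz":0,"rx":0,"ry":0,"rz":0,"claw":0},
    {"dx":-9,"dy":-11,"dz":0,"rx":0,"ry":0,"rz":0,"claw":0},
    {"dx":-12,"dy":-14.5,"dz":0,"rx":0,"ry":0,"rz":0,"claw":0},
    {"dx":-12.6,"dy":-15.9,"dz":0,"rx":0,"ry":0,"rz":0,"claw":0},
  ],
)

```text
time: 21.45
tool_pos: [0.4164, -0.031, 0.2277]
tool_rot: [0.0, 0.709, 0.705, 0.0]
contact_force: [-0.0, 0.6, 1.2]
gripper_width: 1.002
```

>>> play_rows(
  commands=[
    {"dx":0,"dy":0,"dz":1,"rx":0,"ry":0,"rz":0,"claw":0},
    {"dx":0,"dy":0,"dz":1,"rx":0,"ry":0,"rz":0,"claw":0},
    {"dx":0,"dy":0,"dz":1,"rx":0,"ry":0,"rz":0,"claw":0},
  ],
)

```text
time: 21.75
tool_pos: [0.416, -0.0304, 0.2155]
tool_rot: [-0.001, 0.709, 0.705, -0.001]
contact_force: [-0.6, 0.2, -0.0]
gripper_width: 1.002
```

Run:
```python
from m import *
im,c=wsnap('w16')
print(proj(c,[.42,-.028,.09]),proj(c,[.42,-.028,.0]))
go(.42,-.028,.05,1.57)
```

```text
snap at [ 0.416  -0.0304  0.2155]
[281.34553803 188.76017713] [280.61510679 169.63243361]
t21.80 pos [ 0.4165 -0.0304  0.2164] yaw 1.567 w 0.997 J6 -0.25 | d [ 0.24  0.38 16.64] rv [-0.002 -0.    -0.003]
```

View pics/w16.png

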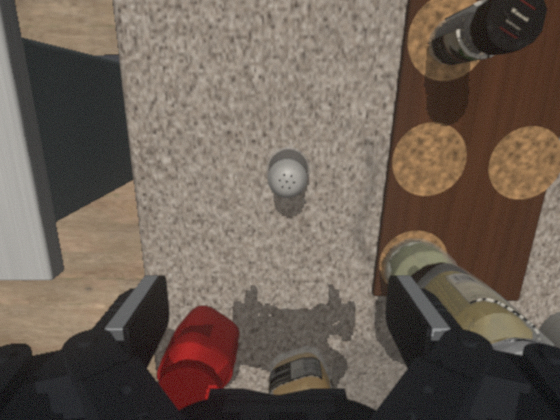

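Run:
```python
from m import *
c,s=pickle.load(open('pics/w16.pkl','rb'))
p=onz(c,288,178,.087);print(p)
cv2.imwrite('pics/w16c.png',cv2.resize(cv2.imread('pics/w16.png')[130:230,240:340],None,fx=5,fy=5,interpolation=cv2.INTER_CUBIC))
```

```text
[ 0.42563786 -0.01942917  0.087     ]
```

View pics/w16c.png

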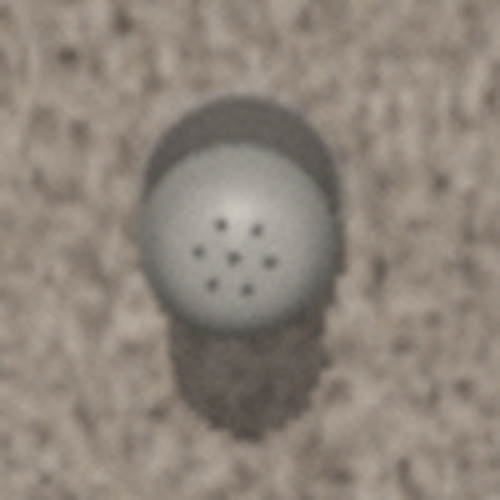

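Run:
```python
from m import *
c,s=pickle.load(open('pics/w16.pkl','rb'))
print(onz(c,287,181.6,.09),onz(c,288.6,168,.0))
go(.424,-.0235,.13,1.57)
```

```text
[ 0.42473464 -0.02187597  0.09      ] [ 0.42856419 -0.02626337  0.        ]
t21.80 pos [ 0.4165 -0.0304  0.2164] yaw 1.567 w 0.997 J6 -0.25 | d [0.69 0.77 8.64] rv [-0.002 -0.    -0.003]
```

>>> play_rows(
  commands=[
    {"dx":0.65,"dy":0.8,"dz":3,"rx":0,"ry":0,"rz":0,"claw":0},
    {"dx":0.65,"dy":0.8,"dz":6,"rx":0,"ry":0,"rz":0,"claw":0},
    {"dx":0.65,"dy":0.8,"dz":8.6,"rx":0,"ry":0,"rz":0,"claw":0},
    {"dx":0.65,"dy":0.8,"dz":8.6,"rx":0,"ry":0,"rz":0,"claw":0},
    {"dx":0.65,"dy":0.8,"dz":8.6,"rx":0,"ry":0,"rz":0,"claw":0},
  ],
)

```text
time: 22.3
tool_pos: [0.4247, -0.0235, 0.1306]
tool_rot: [-0.001, 0.708, 0.706, -0.001]
contact_force: [1.2, -0.4, -0.4]
gripper_width: 0.999
```

Run:
```python
from m import *
im,c=wsnap('w17')
print(proj(c,[.425,-.0235,.09]),proj(c,[.425,-.0235,.0]))
go(.425,-.0235,.035,1.57)
cv2.imwrite('pics/w17c.png',cv2.resize(im[130:300,190:370],None,fx=3.3,fy=3.3,interpolation=cv2.INTER_CUBIC))
```

```text
snap at [ 0.4247 -0.0235  0.1306]
[276.62853477 223.52126081] [276.95814617 190.09872856]
t22.35 pos [ 0.4254 -0.0238  0.1318] yaw 1.567 w 1.002 J6 -0.23 | d [ 0.03 -0.04  9.68] rv [-0.     0.    -0.003]
```

View pics/w17c.png

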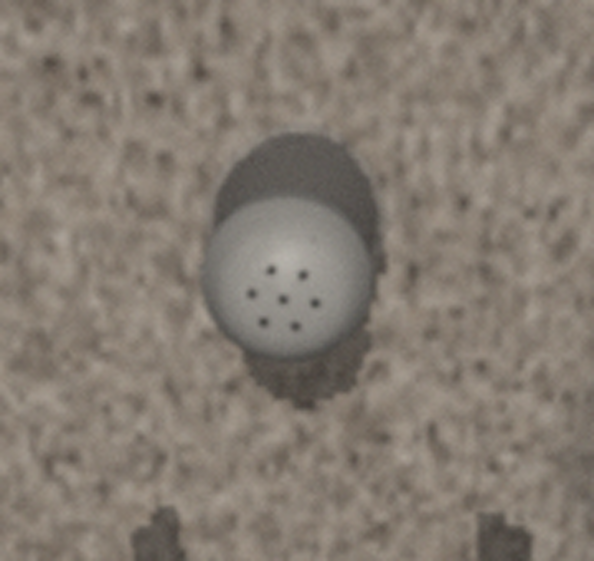

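>>> play_rows(
  commands=[
    {"dx":0.15,"dy":0.05,"dz":3,"rx":0,"ry":0,"rz":0,"claw":0},
    {"dx":0.15,"dy":0.05,"dz":7,"rx":0,"ry":0,"rz":0,"claw":0},
    {"dx":0.15,"dy":0.05,"dz":9.5,"rx":0,"ry":0,"rz":0,"claw":0},
    {"dx":0.15,"dy":0.05,"dz":10.4,"rx":0,"ry":0,"rz":0,"claw":0},
    {"dx":0.15,"dy":0.05,"dz":10.4,"rx":0,"ry":0,"rz":0,"claw":0},
  ],
)

```text
time: 22.85
tool_pos: [0.4263, -0.0224, 0.0282]
tool_rot: [-0.0, 0.708, 0.706, -0.0]
contact_force: [0.8, 0.3, -0.1]
gripper_width: 1.002
```

Run:
```python
from m import *
go(.4258,-.022,.027,1.57)
```

```text
t22.85 pos [ 0.4263 -0.0224  0.0282] yaw 1.567 w 1.002 J6 -0.22 | d [ 0.04 -0.05  0.12] rv [-0.     0.    -0.003]
```

>>> play_rows(
  commands=[
    {"dx":0,"dy":0,"dz":0.1,"rx":0,"ry":0,"rz":0,"claw":0.3},
    {"dx":0,"dy":0,"dz":0.1,"rx":0,"ry":0,"rz":0,"claw":0.4},
    {"dx":0,"dy":0,"dz":0.1,"rx":0,"ry":0,"rz":0,"claw":1},
    {"dx":0,"dy":0,"dz":0.1,"rx":0,"ry":0,"rz":0,"claw":1},
    {"dx":0,"dy":0,"dz":0.1,"rx":0,"ry":0,"rz":0,"claw":1},
  ],
)

```text
time: 23.35
tool_pos: [0.4274, -0.0226, 0.0288]
tool_rot: [0.001, 0.708, 0.706, 0.0]
contact_force: [-0.8, 0.4, 6.1]
gripper_width: 0.365
```

>>> play_rows(
  commands=[
    {"dx":0,"dy":0,"dz":0,"rx":0,"ry":0,"rz":0,"claw":1},
    {"dx":0,"dy":0,"dz":0,"rx":0,"ry":0,"rz":0,"claw":1},
    {"dx":0,"dy":0,"dz":-2,"rx":0,"ry":0,"rz":0,"claw":1},
    {"dx":0,"dy":0,"dz":-5,"rx":0,"ry":0,"rz":0,"claw":1},
    {"dx":0,"dy":0,"dz":-8,"rx":0,"ry":0,"rz":0,"claw":1},
  ],
)

```text
time: 23.85
tool_pos: [0.4262, -0.0224, 0.1086]
tool_rot: [-0.0, 0.708, 0.706, -0.0]
contact_force: [-0.3, 0.3, -0.3]
gripper_width: 0.36
```

Run:
```python
from m import *
im,c=wsnap('w18')
go(.5731,-.0163,.11,1.57)
```

```text
snap at [ 0.4262 -0.0224  0.1086]
t23.90 pos [ 0.4301 -0.0232  0.1149] yaw 1.567 w 0.362 J6 -0.22 | d [ 0.74 14.3   0.62] rv [ 0.009  0.002 -0.003]
```

View pics/w18.png

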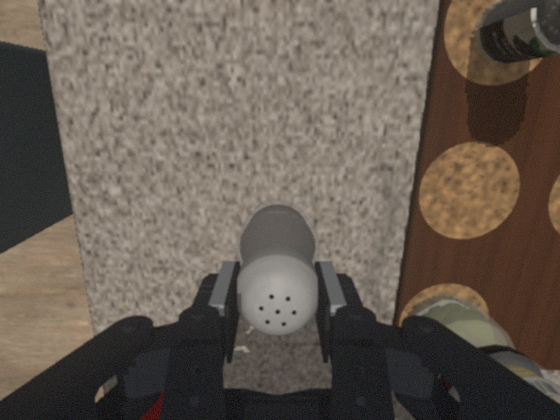

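>>> play_rows(
  commands=[
    {"dx":0.2,"dy":3.5,"dz":-1,"rx":0,"ry":0,"rz":0,"claw":1},
    {"dx":0.4,"dy":7,"dz":-1,"rx":0,"ry":0,"rz":0,"claw":1},
    {"dx":0.6,"dy":11,"dz":-1,"rx":0.005,"ry":0,"rz":0,"claw":1},
    {"dx":0.7,"dy":14.2,"dz":-1,"rx":0.005,"ry":0,"rz":0,"claw":1},
    {"dx":0.7,"dy":14.2,"dz":0,"rx":0.005,"ry":0,"rz":0,"claw":1},
  ],
)

```text
time: 24.4
tool_pos: [0.5759, -0.0169, 0.117]
tool_rot: [0.004, 0.708, 0.706, 0.002]
contact_force: [0.4, -0.1, -0.5]
gripper_width: 0.361
```

>>> play_rows(
  commands=[
    {"dx":0,"dy":0,"dz":0,"rx":0,"ry":0,"rz":0,"claw":1},
    {"dx":0,"dy":0,"dz":0,"rx":0,"ry":0,"rz":0,"claw":1},
  ],
)

```text
time: 24.6
tool_pos: [0.5747, -0.0168, 0.1158]
tool_rot: [0.003, 0.708, 0.706, 0.001]
contact_force: [0.1, 0.4, -1.3]
gripper_width: 0.36
```

Run:
```python
from m import *
im,c=wsnap('w19')
go(.5731,-.0163,.05,1.57)
a=grab_frame('scene')[130:240,180:326];cv2.imwrite('pics/c19.png',np.hstack([im[:,140:],cv2.resize(a,(380,420))[:,:]]))
```

```text
snap at [ 0.5747 -0.0168  0.1158]
t24.65 pos [ 0.5748 -0.0168  0.1164] yaw 1.568 w 0.358 J6 -0.15 | d [ 0.07 -0.21  6.64] rv [ 0.007  0.003 -0.002]
```

View pics/c19.png

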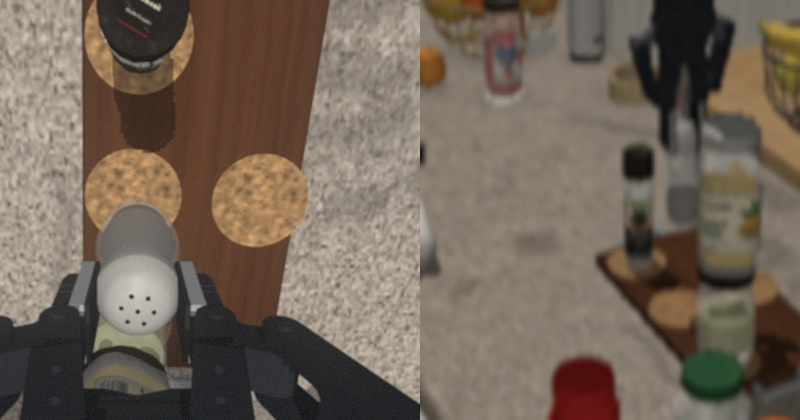

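Run:
```python
from m import *
c,s=pickle.load(open('pics/w19.pkl','rb'));t=s['tool_pos']
print('top',onz(c,276,309,t[2]+.061)-t,'base',onz(c,277.5,243,t[2]-.0288)-t)
print('disc',onz(c,273.5,149,.012)-[0,.038,0],onz(c,225,196,.012),onz(c,322,196,.012))
```

```text
top [-7.12995036e-05  1.78974135e-03  6.10000000e-02] base [ 0.00110825 -0.00842176 -0.0288    ]
disc [ 0.57337624 -0.01668756  0.012     ] [ 0.53510874 -0.01525548  0.012     ] [ 0.61133536 -0.01554895  0.012     ]
```

>>> play_rows(
  commands=[
    {"dx":0,"dy":-0.15,"dz":2,"rx":0.005,"ry":0,"rz":0,"claw":1},
    {"dx":0,"dy":-0.15,"dz":4,"rx":0.005,"ry":0,"rz":0,"claw":1},
    {"dx":0,"dy":-0.15,"dz":6,"rx":0.005,"ry":0,"rz":0,"claw":1},
    {"dx":0,"dy":-0.15,"dz":6.9,"rx":0.005,"ry":0,"rz":0,"claw":1},
    {"dx":0,"dy":-0.15,"dz":6.9,"rx":0.005,"ry":0,"rz":0,"claw":1},
  ],
)

```text
time: 25.2
tool_pos: [0.5718, -0.0168, 0.0453]
tool_rot: [-0.0, 0.708, 0.706, -0.001]
contact_force: [-0.5, -0.4, -0.7]
gripper_width: 0.365
```

Run:
```python
from m import *
go(.573,-.017,.041,1.57);print(monitor.state()['contact_force'])
```

```text
t25.20 pos [ 0.5718 -0.0168  0.0453] yaw 1.568 w 0.365 J6 -0.15 | d [-0.02  0.12  0.43] rv [-0.002  0.002 -0.002]
[-0.4893773  -0.36030589 -0.70650502]
```

>>> play_rows(
  commands=[
    {"dx":0,"dy":0.1,"dz":0.15,"rx":0,"ry":0,"rz":0,"claw":1},
    {"dx":0,"dy":0.1,"dz":0.3,"rx":0,"ry":0,"rz":0,"claw":1},
    {"dx":0,"dy":0.1,"dz":0.45,"rx":0,"ry":0,"rz":0,"claw":1},
    {"dx":0,"dy":0.1,"dz":0.45,"rx":0,"ry":0,"rz":0,"claw":1},
  ],
)

```text
time: 25.6
tool_pos: [0.5731, -0.0168, 0.0413]
tool_rot: [0.0, 0.708, 0.706, -0.001]
contact_force: [1.2, -0.6, -1.2]
gripper_width: 0.357
```

>>> play_rows(
  commands=[
    {"dx":0,"dy":0,"dz":0.1,"rx":0,"ry":0,"rz":0,"claw":1},
    {"dx":0,"dy":0,"dz":0.2,"rx":0,"ry":0,"rz":0,"claw":1},
    {"dx":0,"dy":0,"dz":0.2,"rx":0,"ry":0,"rz":0,"claw":1},
  ],
)

```text
time: 25.9
tool_pos: [0.5737, -0.017, 0.0408]
tool_rot: [0.001, 0.708, 0.706, -0.001]
contact_force: [-2.3, 0.0, 5.7]
gripper_width: 0.366
```

>>> play_rows(
  commands=[
    {"dx":0,"dy":0,"dz":0,"rx":0,"ry":0,"rz":0,"claw":0.55},
    {"dx":0,"dy":0,"dz":0,"rx":0,"ry":0,"rz":0,"claw":0.4},
    {"dx":0,"dy":0,"dz":0,"rx":0,"ry":0,"rz":0,"claw":0.2},
    {"dx":0,"dy":0,"dz":0,"rx":0,"ry":0,"rz":0,"claw":0},
    {"dx":0,"dy":0,"dz":0,"rx":0,"ry":0,"rz":0,"claw":0},
  ],
)

```text
time: 26.4
tool_pos: [0.5736, -0.0169, 0.0407]
tool_rot: [0.001, 0.708, 0.706, -0.001]
contact_force: [0.8, -1.2, -0.7]
gripper_width: 0.998
```

>>> play_rows(
  commands=[
    {"dx":0,"dy":0,"dz":-2,"rx":0,"ry":0,"rz":0,"claw":0},
    {"dx":0,"dy":0,"dz":-5,"rx":0,"ry":0,"rz":0,"claw":0},
    {"dx":0,"dy":0,"dz":-9,"rx":0,"ry":0,"rz":0,"claw":0},
    {"dx":0,"dy":0,"dz":-14,"rx":0,"ry":0,"rz":0,"claw":0},
    {"dx":0,"dy":0,"dz":-19,"rx":0,"ry":0,"rz":0,"claw":0},
  ],
)

```text
time: 26.9
tool_pos: [0.5731, -0.0164, 0.2318]
tool_rot: [0.0, 0.708, 0.706, -0.001]
contact_force: [1.0, -0.7, 0.1]
gripper_width: 0.997
```

>>> play_rows(
  commands=[
    {"dx":0,"dy":0,"dz":-4,"rx":0,"ry":0,"rz":0,"claw":0},
    {"dx":0,"dy":0,"dz":-8,"rx":0,"ry":0,"rz":0,"claw":0},
    {"dx":0,"dy":0,"dz":-9,"rx":0,"ry":0,"rz":0,"claw":0},
    {"dx":0,"dy":0,"dz":-9,"rx":0,"ry":0,"rz":0,"claw":0},
  ],
)

```text
time: 27.3
tool_pos: [0.5742, -0.0163, 0.3243]
tool_rot: [0.002, 0.708, 0.706, -0.0]
contact_force: [-0.3, -0.7, -0.3]
gripper_width: 1.002
```

Run:
```python
from m import *
im,c=wsnap('w20')
print(proj(c,[.5731,-.0165,.102]),proj(c,[.568,-.131,.208]),proj(c,[.5777,.0985,.117]))
go(.4414,-.29,.3,0)
```

```text
snap at [ 0.5742 -0.0163  0.3243]
[274.76583378 170.1825467 ] [269.3547193  316.23907132] [279.00249847  54.97390976]
t27.35 pos [ 0.5733 -0.0162  0.3215] yaw 1.568 w 1.002 J6 -0.15 | d [-27.41 -13.1    2.24] rv [0.    0.003 1.568]
```

View pics/w20.png

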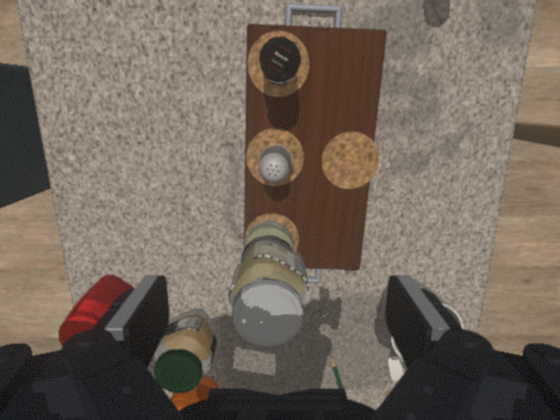

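Run:
```python
from m import *
c,s=pickle.load(open('pics/w20.pkl','rb'));im=cv2.imread('pics/w20.png')
for p in[(.5777,.0985),(.5731,-.0165),(.6727,-.0208)]:print('disc exp',proj(c,[*p,.012]))
cv2.imwrite('pics/w20c.png',cv2.resize(im[15:200,230:400],None,fx=3.2,fy=3.2,interpolation=cv2.INTER_CUBIC))
```

```text
disc exp [278.30767178  64.62082741]
disc exp [274.95302777 157.70488318]
disc exp [349.93420397 160.72454268]
```

View pics/w20c.png

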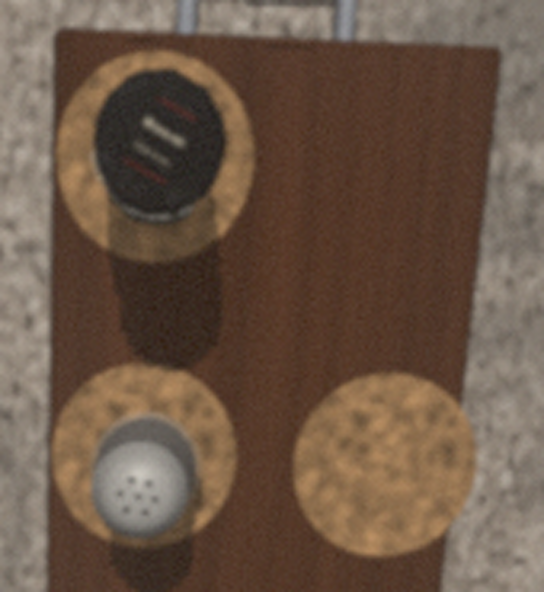

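>>> play_rows(
  commands=[
    {"dx":-4,"dy":-3,"dz":0,"rx":0,"ry":0,"rz":0,"claw":0},
    {"dx":-8,"dy":-6,"dz":0,"rx":0,"ry":0,"rz":0,"claw":0},
    {"dx":-12,"dy":-9,"dz":0,"rx":0,"ry":0,"rz":0,"claw":0},
    {"dx":-16.5,"dy":-11,"dz":0,"rx":0,"ry":0,"rz":0,"claw":0},
    {"dx":-21,"dy":-13,"dz":0,"rx":0,"ry":0,"rz":0,"claw":0},
  ],
)

```text
time: 27.85
tool_pos: [0.4406, -0.2265, 0.3188]
tool_rot: [-0.002, 0.708, 0.706, -0.002]
contact_force: [0.2, -0.2, -0.8]
gripper_width: 1.0
```

Run:
```python
from m import *
go(.4414,-.289,.23,1.57)
```

```text
t27.85 pos [ 0.4406 -0.2265  0.3188] yaw 1.568 w 1.000 J6 -0.62 | d [-6.26  0.14  8.87] rv [-0.005 -0.    -0.002]
```

>>> play_rows(
  commands=[
    {"dx":-3,"dy":0.1,"dz":3,"rx":-0.004,"ry":0,"rz":0,"claw":0},
    {"dx":-6.2,"dy":0.1,"dz":6,"rx":-0.004,"ry":0,"rz":0,"claw":0},
    {"dx":-6.2,"dy":0.1,"dz":8.8,"rx":-0.004,"ry":0,"rz":0,"claw":0},
    {"dx":-6.2,"dy":0.1,"dz":8.8,"rx":-0.004,"ry":0,"rz":0,"claw":0},
    {"dx":-6.2,"dy":0.1,"dz":8.8,"rx":-0.004,"ry":0,"rz":0,"claw":0},
  ],
)

```text
time: 28.35
tool_pos: [0.4401, -0.2874, 0.2286]
tool_rot: [-0.003, 0.708, 0.706, -0.0]
contact_force: [0.4, 0.3, 0.5]
gripper_width: 1.0
```

Run:
```python
from m import *
im,c=wsnap('w21')
print(proj(c,[.4414,-.289,.101]))
go(.4414,-.289,.05,1.57)
```

```text
snap at [ 0.4401 -0.2874  0.2286]
[278.40278444 193.19875621]
t28.40 pos [ 0.441  -0.2879  0.2306] yaw 1.569 w 1.000 J6 -0.72 | d [-0.13  0.07 18.06] rv [-0.002 -0.001 -0.001]
```

View pics/w21.png

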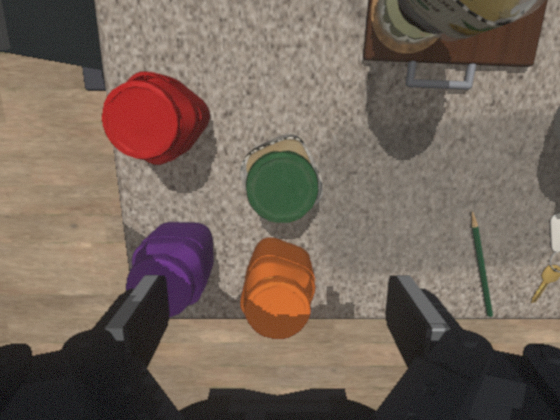

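Run:
```python
from m import *
c,s=pickle.load(open('pics/w21.pkl','rb'));p=onz(c,282.5,185.5,.101);print(p)
go(p[0],p[1],.046,1.57)
```

```text
[ 0.44486635 -0.28231719  0.101     ]
t28.40 pos [ 0.441  -0.2879  0.2306] yaw 1.569 w 1.000 J6 -0.72 | d [ 0.54  0.42 18.46] rv [-0.002 -0.001 -0.001]
```

>>> play_rows(
  commands=[
    {"dx":0.45,"dy":0.35,"dz":3,"rx":0,"ry":0,"rz":0,"claw":0},
    {"dx":0.45,"dy":0.35,"dz":6,"rx":0,"ry":0,"rz":0,"claw":0},
    {"dx":0.45,"dy":0.35,"dz":9,"rx":0,"ry":0,"rz":0,"claw":0},
    {"dx":0.45,"dy":0.35,"dz":9,"rx":0,"ry":0,"rz":0,"claw":0},
    {"dx":0.45,"dy":0.35,"dz":9,"rx":0,"ry":0,"rz":0,"claw":0},
  ],
)

```text
time: 28.9
tool_pos: [0.4452, -0.2833, 0.1423]
tool_rot: [-0.0, 0.707, 0.707, -0.0]
contact_force: [-0.5, 0.2, 0.1]
gripper_width: 1.0
```

Run:
```python
from m import *
im,c=wsnap('w22')
h=cv2.cvtColor(im,cv2.COLOR_BGR2HSV);e=blob((h[...,0]>45)&(h[...,0]<95)&(h[...,1]>70),(200,130,370,320));p=onz(c,*e[0],.099);print(p)
go(p[0],p[1],.046,1.57)
```

```text
snap at [ 0.4452 -0.2833  0.1423]
bbox [ 227  175   96   94 6787] cen [275.  221.9] ell [274.4 221.4] [95.4 96.3]
[ 0.44420472 -0.28282751  0.099     ]
t28.95 pos [ 0.4457 -0.284   0.1435] yaw 1.570 w 1.001 J6 -0.71 | d [ 0.13 -0.17  9.75] rv [ 0.001  0.002 -0.   ]
```

View pics/w22.png

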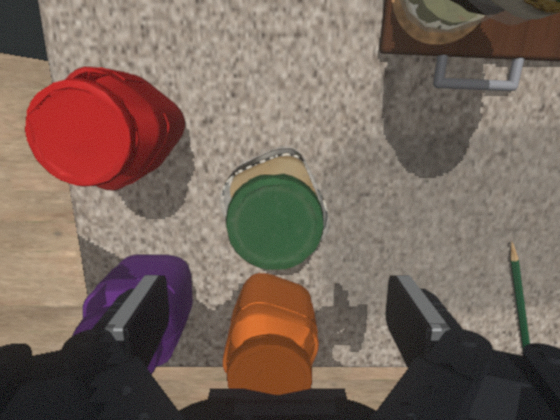

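>>> play_rows(
  commands=[
    {"dx":0.1,"dy":-0.15,"dz":3,"rx":0,"ry":0,"rz":0,"claw":0},
    {"dx":0.1,"dy":-0.15,"dz":6,"rx":0,"ry":0,"rz":0,"claw":0},
    {"dx":0.1,"dy":-0.15,"dz":8.5,"rx":0,"ry":0,"rz":0,"claw":0},
    {"dx":0.1,"dy":-0.15,"dz":9.7,"rx":0,"ry":0,"rz":0,"claw":0},
    {"dx":0.1,"dy":-0.15,"dz":9.7,"rx":0,"ry":0,"rz":0,"claw":0},
  ],
)

```text
time: 29.45
tool_pos: [0.4444, -0.2831, 0.0466]
tool_rot: [0.001, 0.707, 0.707, -0.0]
contact_force: [-1.0, -0.5, 0.1]
gripper_width: 1.006
```

>>> play_rows(
  commands=[
    {"dx":0,"dy":0,"dz":0,"rx":0,"ry":0,"rz":0,"claw":0.15},
    {"dx":0,"dy":0,"dz":0,"rx":0,"ry":0,"rz":0,"claw":1},
    {"dx":0,"dy":0,"dz":0,"rx":0,"ry":0,"rz":0,"claw":1},
    {"dx":0,"dy":0,"dz":0,"rx":0,"ry":0,"rz":0,"claw":1},
    {"dx":0,"dy":0,"dz":0,"rx":0,"ry":0,"rz":0,"claw":1},
  ],
)

```text
time: 29.95
tool_pos: [0.4458, -0.2846, 0.0498]
tool_rot: [0.003, 0.707, 0.707, -0.0]
contact_force: [-2.4, 0.1, 5.7]
gripper_width: 0.71
```

>>> play_rows(
  commands=[
    {"dx":0,"dy":0,"dz":0,"rx":0,"ry":0,"rz":0,"claw":1},
    {"dx":0,"dy":0,"dz":0,"rx":0,"ry":0,"rz":0,"claw":1},
    {"dx":0,"dy":0,"dz":-3,"rx":0,"ry":0,"rz":0,"claw":1},
    {"dx":0,"dy":0,"dz":-7,"rx":0,"ry":0,"rz":0,"claw":1},
    {"dx":0,"dy":0,"dz":-12,"rx":0,"ry":0,"rz":0,"claw":1},
  ],
)

```text
time: 30.45
tool_pos: [0.4438, -0.2827, 0.1683]
tool_rot: [-0.0, 0.707, 0.707, -0.0]
contact_force: [1.0, -0.6, -2.3]
gripper_width: 0.709
```

Run:
```python
from m import *
go(.4442,-.283,.36,1.57);go(.6727,-.0208,.36,1.57)
```

```text
t30.45 pos [ 0.4438 -0.2827  0.1683] yaw 1.570 w 0.709 J6 -0.71 | d [ -0.04   0.03 -19.17] rv [-0.001  0.    -0.   ]
t30.45 pos [ 0.4438 -0.2827  0.1683] yaw 1.570 w 0.709 J6 -0.71 | d [ 26.2   22.85 -19.2 ] rv [-0.001  0.    -0.   ]
```

>>> play_rows(
  commands=[
    {"dx":0,"dy":0,"dz":-5,"rx":0,"ry":0,"rz":0.14,"claw":1},
    {"dx":0,"dy":0,"dz":-10,"rx":0,"ry":0,"rz":0.28,"claw":1},
    {"dx":0,"dy":0,"dz":-15,"rx":0,"ry":0,"rz":0.42,"claw":1},
    {"dx":1,"dy":1,"dz":-19,"rx":0,"ry":0,"rz":0.56,"claw":1},
    {"dx":4,"dy":4,"dz":-20,"rx":0,"ry":0,"rz":0.7,"claw":1},
  ],
)

```text
time: 30.95
tool_pos: [0.4845, -0.2449, 0.3754]
tool_rot: [0.005, 0.909, 0.416, 0.002]
contact_force: [1.1, 1.0, -2.2]
gripper_width: 0.711
```

Run:
```python
from m import *
go(.6727,-.0208,.36,0)
```

```text
t30.95 pos [ 0.4845 -0.2449  0.3754] yaw 0.859 w 0.711 J6 0.11 | d [29.27 -0.4   1.51] rv [ 0.01  -0.004  0.859]
```

>>> play_rows(
  commands=[
    {"dx":4,"dy":0,"dz":0,"rx":0.008,"ry":0,"rz":0.14,"claw":1},
    {"dx":8.5,"dy":0,"dz":0,"rx":0.008,"ry":0,"rz":0.28,"claw":1},
    {"dx":13,"dy":0,"dz":0,"rx":0.008,"ry":0,"rz":0.42,"claw":1},
    {"dx":17.5,"dy":0,"dz":0,"rx":0.008,"ry":0,"rz":0.56,"claw":1},
    {"dx":22,"dy":0,"dz":0,"rx":0.008,"ry":0,"rz":0.7,"claw":1},
  ],
)

```text
time: 31.45
tool_pos: [0.629, -0.0767, 0.3746]
tool_rot: [0.001, 0.997, 0.077, 0.001]
contact_force: [0.6, 0.0, -2.4]
gripper_width: 0.709
```

Run:
```python
from m import *
go(.6727,-.0208,.3,0)
```

```text
t31.45 pos [ 0.629  -0.0767  0.3746] yaw 0.154 w 0.709 J6 1.18 | d [ 5.15 -4.86  7.47] rv [ 0.001 -0.003  0.154]
```

>>> play_rows(
  commands=[
    {"dx":3,"dy":-3,"dz":0,"rx":0,"ry":0,"rz":0.12,"claw":1},
    {"dx":5.1,"dy":-4.9,"dz":0,"rx":0,"ry":0,"rz":0.154,"claw":1},
    {"dx":5.1,"dy":-4.9,"dz":4,"rx":0,"ry":0,"rz":0.154,"claw":1},
    {"dx":5.1,"dy":-4.9,"dz":9,"rx":0,"ry":0,"rz":0.154,"claw":1},
    {"dx":5.1,"dy":-4.9,"dz":14,"rx":0,"ry":0,"rz":0.154,"claw":1},
  ],
)

```text
time: 31.95
tool_pos: [0.6726, -0.02, 0.2331]
tool_rot: [0.0, 1.0, 0.0, 0.002]
contact_force: [0.9, -0.1, -4.6]
gripper_width: 0.709
```

>>> play_rows(
  commands=[
    {"dx":0,"dy":0,"dz":3,"rx":0,"ry":0,"rz":0,"claw":1},
    {"dx":0,"dy":0,"dz":6,"rx":0,"ry":0,"rz":0,"claw":1},
    {"dx":0,"dy":0,"dz":6,"rx":0,"ry":0,"rz":0,"claw":1},
    {"dx":0,"dy":0,"dz":6,"rx":0,"ry":0,"rz":0,"claw":1},
  ],
)

```text
time: 32.35
tool_pos: [0.6725, -0.02, 0.1727]
tool_rot: [0.0, 1.0, 0.0, 0.001]
contact_force: [0.2, -0.4, -1.5]
gripper_width: 0.71
```

Run:
```python
from m import *
im,c=wsnap('w23')
go(.673,-.0206,.0615,0)
```

```text
snap at [ 0.6725 -0.02    0.1727]
t32.40 pos [ 0.6737 -0.0202  0.1749] yaw 0.000 w 0.708 J6 1.43 | d [-0.14  0.03 11.34] rv [ 0.001 -0.006  0.   ]
```

View pics/w23.png

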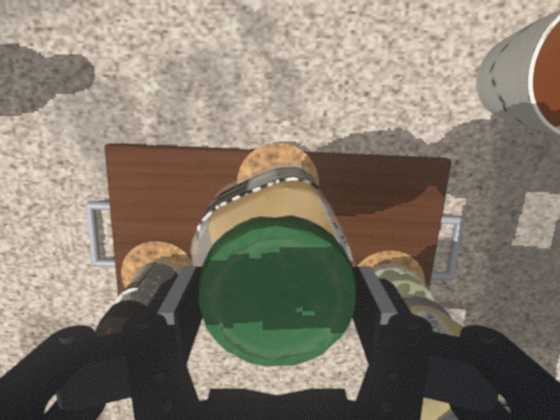

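Run:
```python
from m import *
c,s=pickle.load(open('pics/w23.pkl','rb'));t=s['tool_pos']
print(onz(c,277.5,291,t[2]+.0515)-t, 'disc top',onz(c,277,143,.012)-[.038,0,0],onz(c,237,178,.012),onz(c,318,180,.012))
```

```text
[0.00366609 0.00025766 0.0515    ] disc top [ 0.67179233 -0.01983364  0.012     ] [0.67756164 0.01734951 0.012     ] [ 0.67572283 -0.05808816  0.012     ]
```

>>> play_rows(
  commands=[
    {"dx":-0.1,"dy":0,"dz":3,"rx":0,"ry":-0.004,"rz":0,"claw":1},
    {"dx":-0.1,"dy":0,"dz":6.5,"rx":0,"ry":-0.004,"rz":0,"claw":1},
    {"dx":-0.1,"dy":0,"dz":9.5,"rx":0,"ry":-0.004,"rz":0,"claw":1},
    {"dx":-0.1,"dy":0,"dz":10.7,"rx":0,"ry":-0.004,"rz":0,"claw":1},
    {"dx":-0.1,"dy":0,"dz":10.7,"rx":0,"ry":-0.004,"rz":0,"claw":1},
  ],
)

```text
time: 32.9
tool_pos: [0.6732, -0.0203, 0.0677]
tool_rot: [0.001, 1.0, 0.0, 0.001]
contact_force: [0.1, -0.9, -3.2]
gripper_width: 0.711
```

Run:
```python
from m import *
go(.6725,-.0204,.0615,0);print(monitor.state()['contact_force'])
```

```text
t32.90 pos [ 0.6732 -0.0203  0.0677] yaw 0.000 w 0.711 J6 1.43 | d [-0.07  0.01  0.62] rv [ 0.001 -0.001  0.   ]
[ 0.076945   -0.93603695 -3.22380967]
```

>>> play_rows(
  commands=[
    {"dx":-0.05,"dy":0,"dz":0.2,"rx":0,"ry":0,"rz":0,"claw":1},
    {"dx":-0.05,"dy":0,"dz":0.4,"rx":0,"ry":0,"rz":0,"claw":1},
    {"dx":-0.05,"dy":0,"dz":0.6,"rx":0,"ry":0,"rz":0,"claw":1},
    {"dx":-0.05,"dy":0,"dz":0.6,"rx":0,"ry":0,"rz":0,"claw":1},
  ],
)

```text
time: 33.3
tool_pos: [0.6732, -0.0204, 0.0626]
tool_rot: [0.001, 1.0, 0.0, 0.001]
contact_force: [0.1, 0.2, -3.4]
gripper_width: 0.711
```

>>> play_rows(
  commands=[
    {"dx":0,"dy":0,"dz":0.1,"rx":0,"ry":0,"rz":0,"claw":1},
    {"dx":0,"dy":0,"dz":0.25,"rx":0,"ry":0,"rz":0,"claw":1},
    {"dx":0,"dy":0,"dz":0.25,"rx":0,"ry":0,"rz":0,"claw":1},
  ],
)

```text
time: 33.6
tool_pos: [0.6744, -0.0203, 0.062]
tool_rot: [0.001, 1.0, 0.0, 0.002]
contact_force: [-0.8, 0.8, 5.7]
gripper_width: 0.707
```

>>> play_rows(
  commands=[
    {"dx":0,"dy":0,"dz":0,"rx":0,"ry":0,"rz":0,"claw":0.2},
    {"dx":0,"dy":0,"dz":0,"rx":0,"ry":0,"rz":0,"claw":0.1},
    {"dx":0,"dy":0,"dz":0,"rx":0,"ry":0,"rz":0,"claw":0},
    {"dx":0,"dy":0,"dz":0,"rx":0,"ry":0,"rz":0,"claw":0},
    {"dx":0,"dy":0,"dz":0,"rx":0,"ry":0,"rz":0,"claw":0},
  ],
)

```text
time: 34.1
tool_pos: [0.6742, -0.0204, 0.0618]
tool_rot: [0.001, 1.0, 0.0, 0.002]
contact_force: [0.1, 0.5, 0.3]
gripper_width: 1.0
```

>>> play_rows(
  commands=[
    {"dx":0,"dy":0,"dz":-2,"rx":0,"ry":0,"rz":0,"claw":0},
    {"dx":0,"dy":0,"dz":-6,"rx":0,"ry":0,"rz":0,"claw":0},
    {"dx":0,"dy":0,"dz":-10,"rx":0,"ry":0,"rz":0,"claw":0},
    {"dx":0,"dy":0,"dz":-15,"rx":0,"ry":0,"rz":0,"claw":0},
    {"dx":0,"dy":0,"dz":-20,"rx":0,"ry":0,"rz":0,"claw":0},
  ],
)

```text
time: 34.6
tool_pos: [0.6727, -0.02, 0.2629]
tool_rot: [0.001, 1.0, 0.0, 0.002]
contact_force: [0.6, -0.5, 0.5]
gripper_width: 1.001
```

>>> play_rows(
  commands=[
    {"dx":-3,"dy":0,"dz":-4,"rx":0,"ry":0,"rz":0,"claw":0},
    {"dx":-6,"dy":0,"dz":-8,"rx":0,"ry":0,"rz":0,"claw":0},
    {"dx":-9,"dy":0,"dz":-11,"rx":0,"ry":0,"rz":0,"claw":0},
    {"dx":-9,"dy":0,"dz":-11,"rx":0,"ry":0,"rz":0,"claw":0},
    {"dx":-9,"dy":0,"dz":-11,"rx":0,"ry":0,"rz":0,"claw":0},
  ],
)

```text
time: 35.1
tool_pos: [0.5824, -0.02, 0.3743]
tool_rot: [0.001, 1.0, 0.0, 0.003]
contact_force: [0.5, 0.5, -0.5]
gripper_width: 0.998
```

Run:
```python
from m import *
im,c=wsnap('w24')
for n,p,z in[('honey',(.6727,-.0208),.113),('tall',(.568,-.1313),.208),('spice',(.5777,.0985),.117),('shaker',(.5731,-.0165),.102)]:print(n,proj(c,[*p,z]),'disc',proj(c,[*p,.012]))
cv2.imwrite('pics/s24.png',grab_frame('scene'))
cv2.imwrite('pics/t24.png',grab_frame('top'))
go(.4,-.5,.4,0)
```

```text
snap at [ 0.5824 -0.02    0.3743]
honey [277.5366531   86.83579699] disc [277.24856567  89.92915546]
tall [392.76075262 197.6100831 ] disc [352.43862921 165.02932244]
spice [176.98293382 170.93262357] disc [195.41577146 158.33760234]
shaker [273.90014894 172.54372382] disc [274.2351697  161.52327972]
t35.25 pos [ 0.5822 -0.0199  0.3701] yaw 0.000 w 1.001 J6 1.41 | d [-18.24  48.    -2.96] rv [0.001 0.    0.   ]
```

View pics/w24.png

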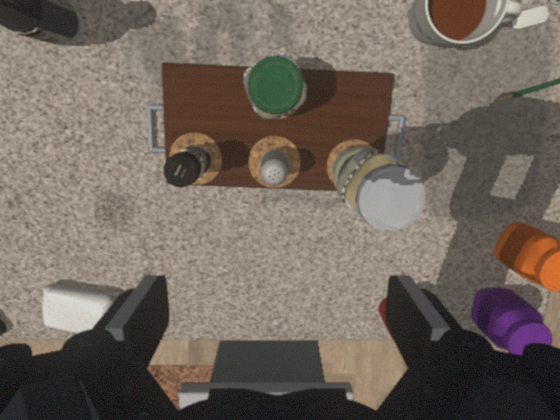

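View pics/s24.png

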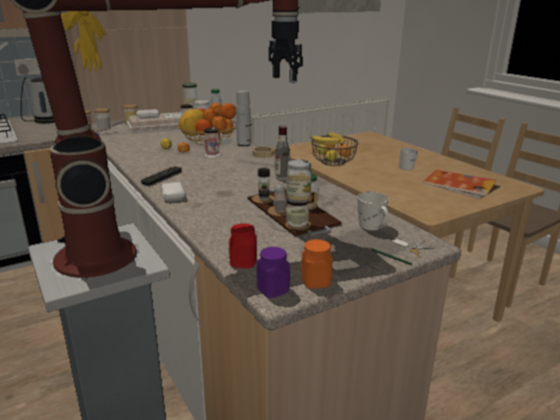

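Run:
```python
from m import *
im=cv2.imread('pics/w24.png')
cv2.imwrite('pics/w24c.png',cv2.resize(im[40:240,150:430],None,fx=2.8,fy=2.8,interpolation=cv2.INTER_CUBIC))
cv2.imwrite('pics/t24c.png',cv2.resize(cv2.imread('pics/t24.png')[130:250,210:370],None,fx=4.8,fy=4.8,interpolation=cv2.INTER_CUBIC))
```

```text
(no output)
```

View pics/w24c.png

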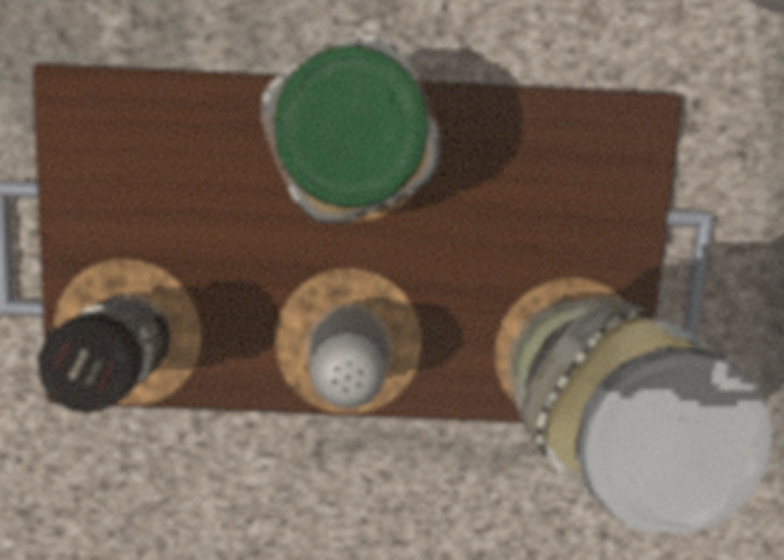

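View pics/t24c.png

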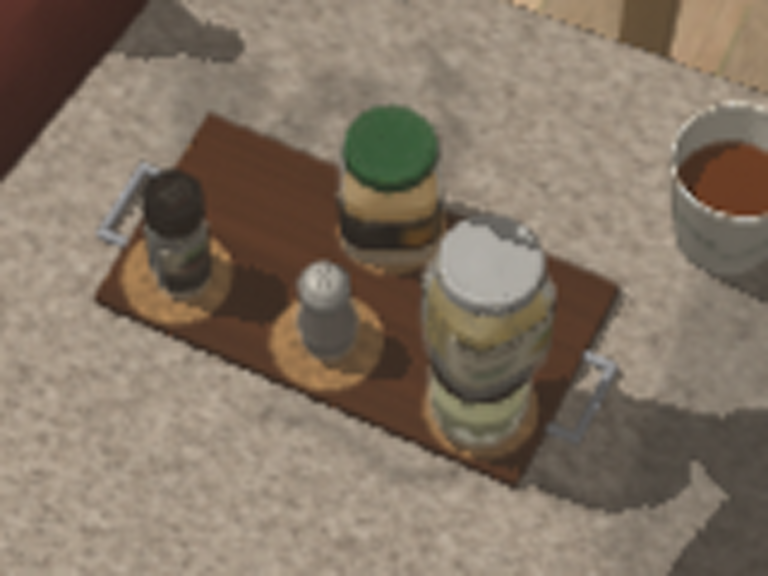

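Run:
```python
from m import *
t=cam('top');f=lambda u,v:(u/4.8+210,v/4.8+130)
for n,u,v,z in[('spice',174,195,.117),('honey',391,147,.113),('tall',492,263,.208),('shaker',324,282,.1),('dL',176,276,.012),('dM',328,340,.012)]:print(n,onz(t,*f(u,v),z).round(4))
c,s=pickle.load(open('pics/w24.pkl','rb'));f=lambda u,v:(u/2.8+150,v/2.8+40)
for n,u,v,z in[('spice',89,362,.117),('honey',352,126,.113),('tall',675,440,.208),('shaker',347,374,.102),('dL',128,332,.012),('dM',348,340,.012)]:print(n,onz(c,*f(u,v),z).round(4))
```

```text
spice [0.5775 0.0908 0.117 ]
honey [ 0.6707 -0.0219  0.113 ]
tall [ 0.5625 -0.1347  0.208 ]
shaker [ 0.5664 -0.0207  0.1   ]
dL [0.5757 0.0964 0.012 ]
dM [ 0.5723 -0.0194  0.012 ]
spice [0.5797 0.0927 0.117 ]
honey [ 0.6747 -0.0187  0.113 ]
tall [ 0.5685 -0.1296  0.208 ]
shaker [ 0.5718 -0.0165  0.102 ]
dL [0.5774 0.0981 0.012 ]
dM [ 0.5732 -0.0166  0.012 ]
```

>>> play_rows(
  commands=[
    {"dx":0,"dy":-4,"dz":2,"rx":0,"ry":0,"rz":0,"claw":0},
    {"dx":-0.3,"dy":-8,"dz":5,"rx":0,"ry":0,"rz":0,"claw":0},
    {"dx":-0.3,"dy":-11.3,"dz":9,"rx":0,"ry":0,"rz":0,"claw":0},
    {"dx":-0.3,"dy":-11.3,"dz":13,"rx":0,"ry":0,"rz":0,"claw":0},
    {"dx":-0.3,"dy":-11.3,"dz":13,"rx":0,"ry":0,"rz":0,"claw":0},
  ],
)

```text
time: 35.75
tool_pos: [0.5743, 0.0939, 0.2296]
tool_rot: [0.001, 1.0, 0.001, -0.009]
contact_force: [-0.3, -0.0, -0.9]
gripper_width: 0.994
```

>>> play_rows(
  commands=[
    {"dx":0,"dy":0,"dz":0,"rx":0,"ry":0,"rz":0,"claw":0},
    {"dx":0,"dy":0,"dz":0,"rx":0,"ry":0,"rz":0,"claw":0},
  ],
)

```text
time: 35.95
tool_pos: [0.5746, 0.0934, 0.2299]
tool_rot: [0.001, 1.0, 0.001, -0.009]
contact_force: [-0.9, -0.3, 0.0]
gripper_width: 1.001
```

Run:
```python
from m import *
im,c=wsnap('w25')
print(proj(c,[.5785,.093,.117]),proj(c,[.5776,.0985,.012]))
go(.5785,.093,.0595,0)
```

```text
snap at [0.5746 0.0934 0.2299]
[277.63579889 188.32184589] [272.15011506 165.25058093]
t36.00 pos [0.5752 0.0933 0.2311] yaw 0.001 w 1.003 J6 1.60 | d [6.000e-01 1.000e-02 1.715e+01] rv [0.001 0.016 0.001]
```

View pics/w25.png

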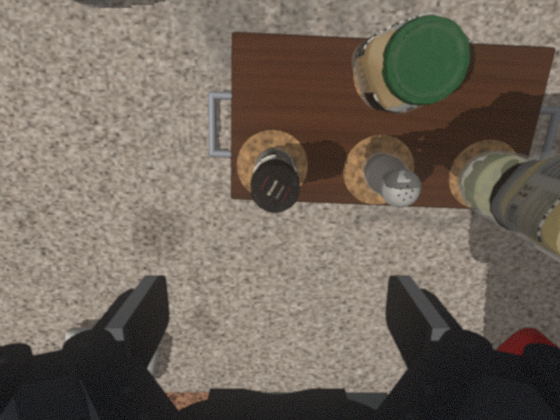

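>>> play_rows(
  commands=[
    {"dx":0.2,"dy":-0.3,"dz":4,"rx":0,"ry":0.015,"rz":0,"claw":0},
    {"dx":0.4,"dy":-0.3,"dz":8,"rx":0,"ry":0.015,"rz":0,"claw":0},
    {"dx":0.5,"dy":-0.3,"dz":12,"rx":0,"ry":0.015,"rz":0,"claw":0},
    {"dx":0.6,"dy":-0.3,"dz":15.5,"rx":0,"ry":0.015,"rz":0,"claw":0},
    {"dx":0.6,"dy":-0.3,"dz":16.9,"rx":0,"ry":0.015,"rz":0,"claw":0},
  ],
)

```text
time: 36.5
tool_pos: [0.5776, 0.0954, 0.0601]
tool_rot: [0.001, 1.0, 0.0, -0.002]
contact_force: [-0.7, 0.6, 0.1]
gripper_width: 0.995
```

Run:
```python
from m import *
go(.579,.0965,.0615,0)
```

```text
t36.50 pos [0.5776 0.0954 0.0601] yaw 0.000 w 0.995 J6 1.61 | d [ 0.14 -0.11 -0.14] rv [0.001 0.004 0.   ]
```

Grip (centres it in y), lift 8 mm, shift +3 mm in y.

>>> play_rows(
  commands=[
    {"dx":0,"dy":0,"dz":-0.1,"rx":0,"ry":0,"rz":0,"claw":0.3},
    {"dx":0,"dy":0,"dz":-0.1,"rx":0,"ry":0,"rz":0,"claw":0.4},
    {"dx":0,"dy":0,"dz":-0.1,"rx":0,"ry":0,"rz":0,"claw":1},
    {"dx":0,"dy":0,"dz":-0.1,"rx":0,"ry":0,"rz":0,"claw":1},
    {"dx":0,"dy":0,"dz":-0.1,"rx":0,"ry":0,"rz":0,"claw":1},
  ],
)

```text
time: 37.0
tool_pos: [0.5804, 0.0954, 0.0647]
tool_rot: [0.001, 1.0, 0.0, 0.001]
contact_force: [0.9, -0.6, 6.1]
gripper_width: 0.454
```

>>> play_rows(
  commands=[
    {"dx":0,"dy":0,"dz":0,"rx":0,"ry":0,"rz":0,"claw":1},
    {"dx":0,"dy":0,"dz":0,"rx":0,"ry":0,"rz":0,"claw":1},
    {"dx":0,"dy":0,"dz":-0.8,"rx":0,"ry":0,"rz":0,"claw":1},
    {"dx":0,"dy":0,"dz":-0.8,"rx":0,"ry":0,"rz":0,"claw":1},
    {"dx":0,"dy":0,"dz":-0.8,"rx":0,"ry":0,"rz":0,"claw":1},
  ],
)

```text
time: 37.5
tool_pos: [0.5804, 0.0954, 0.0729]
tool_rot: [0.001, 1.0, 0.0, 0.001]
contact_force: [-0.8, 0.5, -1.5]
gripper_width: 0.448
```

Run:
```python
from m import *
im,c=wsnap('w26')
go(.578,.0985,.0615,0)
```

```text
snap at [0.5804 0.0954 0.0729]
t37.55 pos [0.5802 0.0954 0.0726] yaw 0.000 w 0.453 J6 1.61 | d [-0.23 -0.31  1.11] rv [ 0.001 -0.002  0.   ]
```

View pics/w26.png

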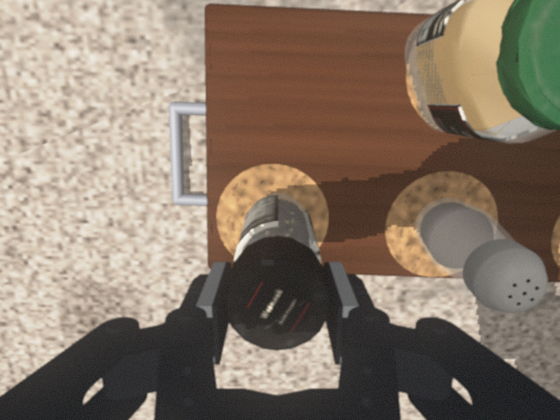

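>>> play_rows(
  commands=[
    {"dx":-0.1,"dy":-0.38,"dz":0,"rx":0,"ry":0,"rz":0,"claw":1},
    {"dx":-0.1,"dy":-0.38,"dz":0.3,"rx":0,"ry":0,"rz":0,"claw":1},
    {"dx":-0.1,"dy":-0.38,"dz":0.6,"rx":0,"ry":0,"rz":0,"claw":1},
    {"dx":-0.1,"dy":-0.38,"dz":0.8,"rx":0,"ry":0,"rz":0,"claw":1},
    {"dx":-0.1,"dy":-0.38,"dz":0.8,"rx":0,"ry":0,"rz":0,"claw":1},
  ],
)

```text
time: 38.05
tool_pos: [0.5795, 0.0992, 0.0647]
tool_rot: [0.001, 1.0, 0.0, 0.001]
contact_force: [-0.7, -0.0, 0.4]
gripper_width: 0.444
```

Run:
```python
from m import *
im,c=wsnap('w27')
go(.578,.0985,.0615,0);print(monitor.state()['contact_force'])
```

```text
snap at [0.5795 0.0992 0.0647]
t38.10 pos [0.5795 0.0993 0.0647] yaw 0.000 w 0.446 J6 1.61 | d [-0.15  0.07  0.32] rv [ 0.001 -0.003  0.   ]
[ 1.0949383  -0.047515    0.15265305]
```

View pics/w27.png

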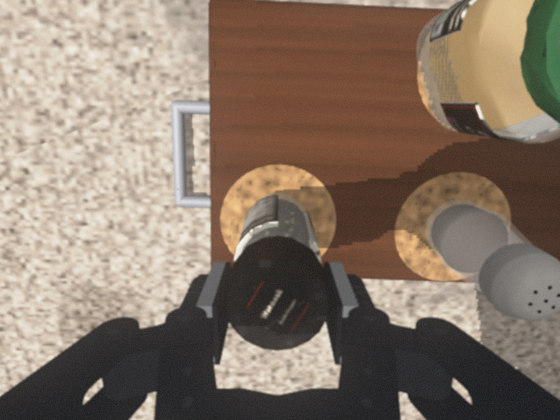

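>>> play_rows(
  commands=[
    {"dx":0,"dy":0,"dz":0.1,"rx":0,"ry":0,"rz":0,"claw":1},
    {"dx":0,"dy":0,"dz":0.12,"rx":0,"ry":0,"rz":0,"claw":1},
    {"dx":0,"dy":0,"dz":0.12,"rx":0,"ry":0,"rz":0,"claw":1},
  ],
)

```text
time: 38.4
tool_pos: [0.5802, 0.0993, 0.0647]
tool_rot: [0.001, 1.0, 0.0, 0.002]
contact_force: [-1.0, 0.9, 5.9]
gripper_width: 0.449
```

>>> play_rows(
  commands=[
    {"dx":0,"dy":0,"dz":0,"rx":0,"ry":0,"rz":0,"claw":0.5},
    {"dx":0,"dy":0,"dz":0,"rx":0,"ry":0,"rz":0,"claw":0.4},
    {"dx":0,"dy":0,"dz":0,"rx":0,"ry":0,"rz":0,"claw":0.2},
    {"dx":0,"dy":0,"dz":0,"rx":0,"ry":0,"rz":0,"claw":0},
    {"dx":0,"dy":0,"dz":0,"rx":0,"ry":0,"rz":0,"claw":0},
  ],
)

```text
time: 38.9
tool_pos: [0.58, 0.0992, 0.0645]
tool_rot: [0.001, 1.0, 0.0, 0.002]
contact_force: [0.1, 0.6, 0.1]
gripper_width: 1.001
```

>>> play_rows(
  commands=[
    {"dx":0,"dy":0,"dz":-2,"rx":0,"ry":0,"rz":0,"claw":0},
    {"dx":0,"dy":0,"dz":-6,"rx":0,"ry":0,"rz":0,"claw":0},
    {"dx":0,"dy":0,"dz":-10,"rx":0,"ry":0,"rz":0,"claw":0},
    {"dx":0,"dy":0,"dz":-15,"rx":0,"ry":0,"rz":0,"claw":0},
    {"dx":0,"dy":0,"dz":-20,"rx":0,"ry":0,"rz":0,"claw":0},
  ],
)

```text
time: 39.4
tool_pos: [0.5787, 0.0995, 0.2658]
tool_rot: [0.001, 1.0, 0.0, 0.001]
contact_force: [0.8, -0.3, -0.3]
gripper_width: 0.998
```

>>> play_rows(
  commands=[
    {"dx":0,"dy":3,"dz":-5,"rx":0,"ry":0,"rz":0,"claw":0},
    {"dx":0,"dy":7,"dz":-9,"rx":0,"ry":0,"rz":0,"claw":0},
    {"dx":0,"dy":10,"dz":-12,"rx":0,"ry":0,"rz":0,"claw":0},
    {"dx":0,"dy":10,"dz":-12,"rx":0,"ry":0,"rz":0,"claw":0},
    {"dx":0,"dy":10,"dz":-12,"rx":0,"ry":0,"rz":0,"claw":0},
  ],
)

```text
time: 39.9
tool_pos: [0.579, -0.0013, 0.3876]
tool_rot: [0.001, 1.0, -0.001, 0.003]
contact_force: [0.6, 0.5, 0.3]
gripper_width: 1.001
```

Run:
```python
from m import *
im,c=wsnap('w28')
for n,p,z in[('honey',(.6727,-.0208),.113),('tall',(.568,-.1313),.208),('spice',(.5777,.0985),.117),('shaker',(.5731,-.0165),.102)]:print(n,((proj(c,[*p,z])-[150,40])*2.8).round(),'disc',((proj(c,[*p,.012])-[150,40])*2.8).round())
cv2.imwrite('pics/w28c.png',cv2.resize(im[40:240,150:430],None,fx=2.8,fy=2.8,interpolation=cv2.INTER_CUBIC))
t=grab_frame('top');cv2.imwrite('pics/t28.png',t)
print(monitor.state()['tool_pos'])
```

```text
snap at [ 0.579  -0.0013  0.3876]
honey [402. 123.] disc [393. 133.]
tall [722. 422.] disc [597. 338.]
spice [126. 353.] disc [167. 321.]
shaker [389. 358.] disc [383. 329.]
[5.78047374e-01 2.01389891e-04 3.83994217e-01]
```

View pics/w28c.png

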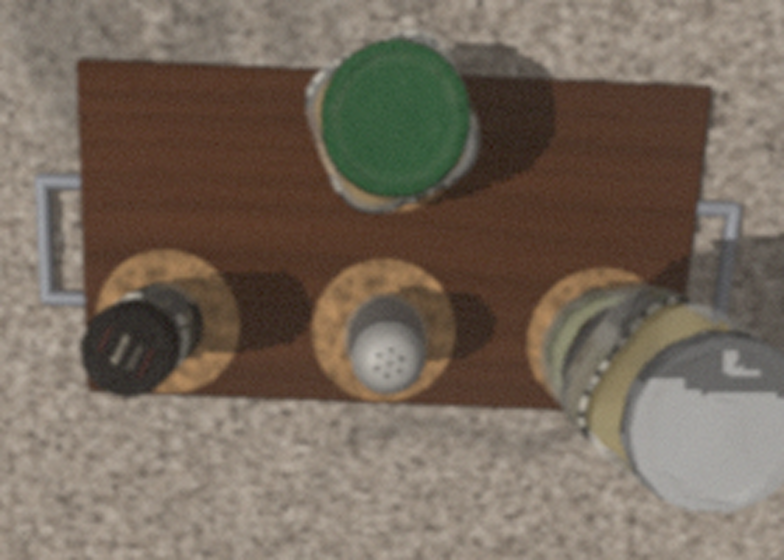

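View pics/t28.png

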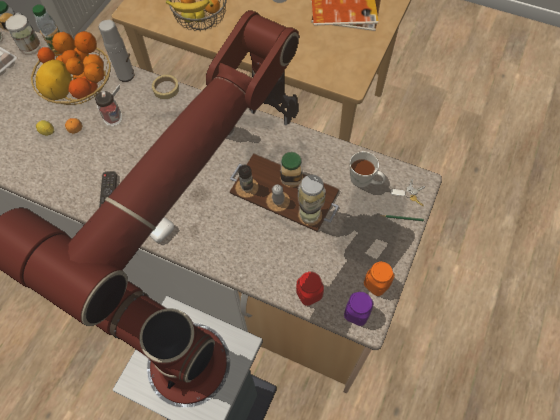

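Run:
```python
from plant import ticket
print(ticket.job_done())
```

```text
the job is handed in; nothing more can be done
None
```

The board is laid out as asked, in the order asked, and I handed the job in at about 40 s. The olive jar stands on the right-end disc (mug side) with the mustard jar on its lid. The spice jar is on the left-end disc, the shaker is on the middle disc, and the honey jar is on the back disc.

- **Last checks:** The final wrist picture puts the tops of the mustard, spice, shaker and honey jars within about 3 mm of their disc centres. All of them stand upright. The gripper was open and clear of everything, at about 0.38 m. The olive jar sits under the mustard jar, so its centring (about 1–2 mm) was checked just after placing.
- **Left alone:** I made no move at the mug, the bottle, the parcel or the look-alike jars. In the last top picture the mug and the coloured jars look as they did at the start. The arm hid the bottle and part of the parcel in that picture.
- **Mended:** The spice jar first stood about 4–5 mm off its disc centre, so I gripped it again and re-centred it.
- **Disagreed:**
  - After placing, the top camera put the mustard jar about 6 mm nearer the robot than the wrist camera did, and the shaker about 5 mm nearer. I went by the wrist view.
  - The shaker was gripped at about 31 mm of opening instead of the 44 mm listed for its body, but it was held and stands upright.

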